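Snap the test cartridge into the cartridge reader

ROBOT

A 6-joint arm with a two-finger parallel gripper is mounted at the origin on the work surface. World frame = base frame: x ahead of the robot, y to its left, z up, the work surface at z = 0. Lengths are in m, angles in rad, forces in N, time in s.
With the tool pointing down it reaches from about 0.25 to 0.775 m from the base axis. Payload 4 kg.
Tool frame: the origin (TCP) lies between the finger pads; the fingertips stand 11 mm ahead of it and the grasp point (between the pads) lies 8 mm behind it; z points along the fingers, y is the direction in which the jaws open and shut (so a half turn about z gives the same grasp; the last joint's range is limited). The gripper opens to 94 mm and grips with 3 to 60 N. Pads are 16 mm wide; open, the fingers measure 119 mm over their backs; the gripper's body (75 mm by 177 mm) begins 78 mm behind the grasp point.
Start: joints at [1.156, 0.087, 1.371, -0, 1.684, -0.103], TCP at [0.169, 0.523, 0.185] pointing down, gripper open.
Joint ranges: [-3.1, 3.1], [-0.76, 2.03], [0.27, 2.55], [-1.08, 4.22], [0.17, 2.65], [-2.57, 2.57]. Speed limits (rad/s): [2.79, 2.79, 3.14, 3.14, 3.14, 3.14].

INTERFACE

Orientations are given as [roll, pitch, yaw] about the fixed x, y, z axes, in that order (R = Rz(yaw) Ry(pitch) Rx(roll)).
In Python, from bench import get_obs, cams, ticket gives the robot as it stands. The module is installed in compiled form; this text tells all that it offers.
- The arm moves only by the shell command python3 -m crank 'ROWS'. ROWS is JSON, a list of rows, each an object of numbers: "tx", "ty", "tz": the shift along the tool's x, y, z in cm; "twist": the turn about the tool's z in degrees; "grip": the opening, from 0 (shut) to 1 (fully open). In form: [{"tx": .., "ty": .., "tz": .., "twist": .., "grip": ..}, ...]. A call has 1 to 12 rows; each row shifts and turns the commanded pose from where the row before left it, along the tool's axes as they then stand; what a row does not reach is not made up. A row lasts 1/8 s, in which the tool goes at most 62.5 mm and 10.7 degrees, less where a joint would pass 70% of its speed; a pose out of reach is approached as far as the arm can. A call is refused whole if a number of a shift passes 6.25 or a number of a turn 10.7, either way. A call with a gripper value outside its range is refused whole. The fingers move at their own pace and stop on an object; the grip force is fixed at half the most. Time passes only in rows, so rows that do not move let the fingers close. It gives the time, the measured TCP pose, the force and the opening at its end, in the units of the state.
- get_obs(): the state, without advancing time (a new reading comes with each control period).
- cams.snapshot(name): name is "scene" or "top"; returns a dict with "frame" (400x640x3 uint8, red, green, blue), "intrinsics" (3x3 intrinsics, pixels), "dist" ([k1, k2, p1, p2, k3] as OpenCV has them; the pictures are not rectified), "R" (3x3) and "t" (3): a world point X has camera coordinates R X + t. Camera axes: x right, y down, z forward; pixel columns grow to the right and rows downward; lengths in m; the calibration is good to about 2 mm. A picture is of the moment at which its call begins. There is no depth.
- ticket.close_job(): hands the job in, once; it reports no verdict.
Trained networks look in a picture, given as the dict that the camera call returned (one of the last four; its "shot" number tells which), for a name from the list of things; names that differ only in an ending like _2 or _b are one class to them, and where a whole thing is asked for, a point or a joint stands for the part that bears it (a point fixed in the world has none). Each returns a list of dicts, best first, with "conf" (0 to 1); they miss things now and then, are a little off and sometimes report something else, mostly with a low value. They report only what shows in the picture. A call takes as long as a camera call. They do not tell look-alikes from the thing itself.
- cams.outline_of(picture, query): "region" (400x640 bool, what is visible of it) and "centre" ([column, row] in pixels, amid what is visible of it).
The state is a dict: "time": time; "joint_positions": joint angles; "qvel": joint speeds; "joint_torque": joint torques, N m; "tool_pos": TCP position; "ee_rot": TCP orientation; "wrist_force": force on the tool from outside, world axes, zero at the start; "wrist_torque": the same for the moment, N m; "width": finger opening in m.
Only numpy, scipy, OpenCV 4.12 (cv2) and the standard library are available. Lean on these libraries where they do the work, as an engineer would, in place of code of your own. Each camera call takes 0.05 s, during which the arm holds its last target.

TASK

Stand the slim test cartridge upright, foot down, in the bay of the cartridge reader, then press it gently down until you feel the catch under it give way with a snap, stop there without forcing it further, and let go. Do not knock the cartridge over, and leave the wide tub and the bottle where they are.

Things in the scene. Friction and masses are not known exactly. Their poses are not given: they have to be found in the camera images.
- cartridge: The slim white plastic test cartridge, a loose upright block 60 (x) by 26 (y) by 98 (z) mm, about 70 g, standing on the bench. Origin: centre of its underside, z up. Grip it across its 26 mm width (its y), in its upper half. Either way round fits. It is the slimmer and taller of the two white blocks.
- cartridge_top (a point): Centre of the cartridge's flat top, 98 mm above its underside; the place to press.
- reader: Fixed cartridge reader: white housing 220 (x) by 160 (y) mm, origin at the centre of its underside on the bench. Its near part (its own x from -105 to +15 mm) is a flat deck 80 mm high with the bay in it; its far part (x from +15 to +115 mm) is a hump 90 mm high with a dark display.
- bay (a point): Centre of the bay's mouth, on the deck, 80 mm above the bench and 45 mm towards the near side (-x of the reader) from the reader's origin; axes as the reader's. The bay is an upright rectangular shaft 62.5 (x) by 28.5 (y) mm with a 3 mm chamfer at its mouth; the cartridge goes in parallel to it.
- bay_ledge (a point): Point on the bay's axis 30 mm below the mouth, where the cartridge's foot first meets a carriage (68 mm then stand out). The carriage slides down with a steady drag of 2 to 3 N and stays where it is left. Somewhere 3 to 33 mm below this point (different each time, not visible, in no listed pose) the foot meets the spring catch.
- catch (a joint): Travel (m) of the spring catch deep in the bay: 0 up, grows as the foot pushes it down. Resistance peaks at 12 N at 2 mm (14 N with the drag), falls to nothing at 5.8 mm; beyond, it snaps by itself to about 7.8 mm and stays; let go earlier, it springs back. Past that it is steeply stiff: 9 N at 9 mm, 18 N at 9.6 mm; at 10 mm (a push of about 23 N) it is forced and damaged.
- tub: Bystander: wide white plastic tub, loose, 60 (x) by 46 (y) by 70 (z) mm, too wide for the bay. Origin: centre of its underside. It and the cartridge may stand in either of two places.
- bottle: Bystander: loose amber bottle, 52 mm across, 120 mm tall. Origin: centre of its underside.
Not all that is in view belongs to the job. What is shaped like the cartridge but blue is not meant.

How it is judged:
By the outcome, as a careful person would: the job done as asked, in the order asked, and still so for the second after the job is handed in, with the robot touching nothing.
It also fails if it takes over 54 s, if anything falls off the work surface, if the arm or the gripper's body presses on something with over 40 N, if the wrist force passes 120 N, or if a joint passes its speed limit or range.

## Working session

There is one attempt and no reset: what is moved stays moved. The work goes in short steps, Python scripts to look and compute and a shell command to move; the robot and the scene stay as the last step left them, time stands still between calls to the robot, and variables do not carry over. Pictures are saved under pics/ and viewed, and the job is handed in when it is done.

```bash
mkdir -p pics; ls
cat > h.py <<'E'
import cv2,numpy as np
def save(p,name): cv2.imwrite('pics/'+name,cv2.cvtColor(p['frame'],cv2.COLOR_RGB2BGR))
def proj(p,X):
    X=np.atleast_2d(np.array(X,float))
    r,_=cv2.Rodrigues(np.array(p['R'],float))
    return cv2.projectPoints(X,r,np.array(p['t'],float),np.array(p['intrinsics'],float),np.array(p['dist'],float))[0][:,0]
def ray(p,uv,z):
    uv=np.array(uv,float).reshape(-1,1,2)
    n=cv2.undistortPointsIter(uv,np.array(p['intrinsics'],float),np.array(p['dist'],float),None,None,(3,100,1e-12))[:,0]
    R=np.array(p['R']);t=np.array(p['t']);C=-R.T@t
    d=np.c_[n,np.ones(len(n))]@R
    return C+d*((z-C[2])/d[:,2])[:,None]
E
python3 - <<'E'
from h import *
from bench import get_obs,cams
o=get_obs();print({k:np.round(v,4) for k,v in o.items()})
import pickle
for n in ['scene','top']:
    p=cams.snapshot(n);save(p,n+'0.png')
    res={}
    for q in ['cartridge','reader','tub','bottle']:
        r=cams.outline_of(p,q);res[q]=r
        print(n,q,[(round(a['conf'],2),np.round(a['centre'],1),a['region'].sum()) for a in r])
    pickle.dump((p,res),open(n+'0.pkl','wb'))
    print(-np.array(p['R']).T@p['t'])
E
```

```text
pics
{'time': np.float64(0.0), 'joint_positions': array([ 1.1559,  0.0879,  1.3722, -0.    ,  1.6836, -0.1031]), 'qvel': array([-0.0009, -0.0003, -0.0004,  0.    ,  0.0005, -0.0006]), 'joint_torque': array([ 3.00000e-04, -3.40164e+01, -3.02432e+01,  7.17000e-02,
        3.27000e-02, -2.00000e-04]), 'tool_pos': array([0.1685, 0.5229, 0.1838]), 'ee_rot': array([-3.1395e+00, -2.0000e-04,  2.8298e+00]), 'wrist_force': array([-0.2947,  0.0893, -0.2849]), 'wrist_torque': array([0.0297, 0.0409, 0.0023]), 'width': np.float64(0.094)}
scene cartridge [(0.87, array([261.6, 209.6]), np.int64(561)), (0.86, array([273., 227.]), np.int64(410)), (0.35, array([423. , 179.1]), np.int64(488))]
scene reader [(0.66, array([388.9, 218.3]), np.int64(4497)), (0.65, array([206.4, 242.6]), np.int64(552))]
scene tub [(0.66, array([389.6, 219.1]), np.int64(4559)), (0.58, array([205.1, 243.4]), np.int64(563))]
scene bottle [(0.97, array([424.4, 181. ]), np.int64(476))]
[ 1.63507091 -0.51646886  0.92237137]
top cartridge [(0.83, array([401.9, 203.4]), np.int64(523))]
top reader [(0.95, array([266.6, 165. ]), np.int64(7271))]
top tub [(0.7, array([482.8, 226.9]), np.int64(904))]
top bottle [(0.65, array([167.7, 217.3]), np.int64(705))]
[0.4191618  0.06285904 0.91861287]
```

View pics/scene0.png

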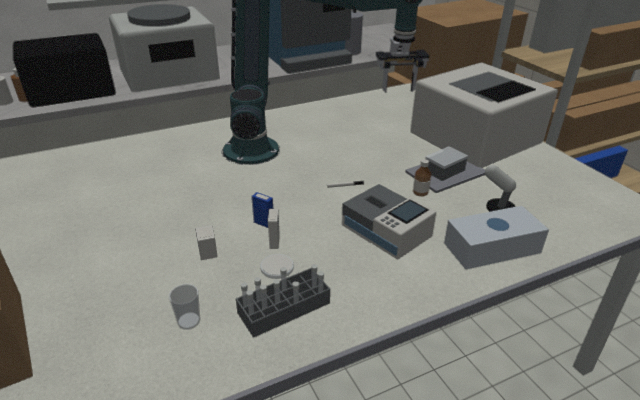

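View pics/top0.png

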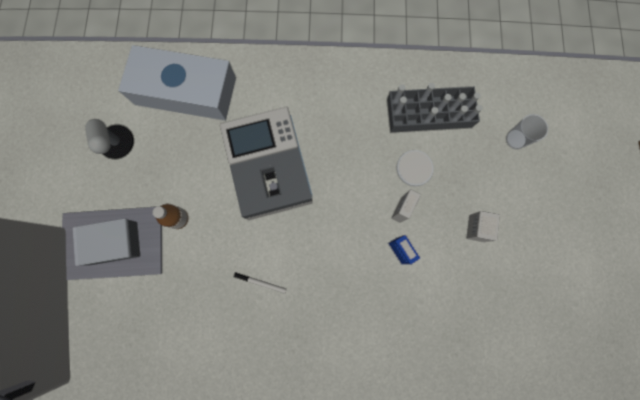

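The scene picture shows the white cartridge at about (274,229), the blue decoy at (262,209), the tub at (206,243), and the reader at (389,218). In the top picture the cartridge is at (406,205), the decoy at (405,249), the tub at (484,226), the bottle at (168,215), and the bay at (271,182).

```bash
cat > fit.py <<'E'
from h import *
from scipy.optimize import minimize
def box(x,y,yaw,sx,sy,z0,z1,ox=(0,)):
    c,s=np.cos(yaw),np.sin(yaw)
    P=[]
    for a in(-1,1):
        for b in(-1,1):
            for z in(z0,z1): P.append([x+c*a*sx/2-s*b*sy/2,y+s*a*sx/2+c*b*sy/2,z])
    return np.array(P)
def sil(p,X,S=4):
    m=np.zeros((400*S,640*S),np.uint8)
    h=cv2.convexHull(((proj(p,X)+.5)*S).astype(np.float32)).astype(np.int32)
    cv2.fillConvexPoly(m,h,1);return cv2.resize(m.astype(np.float32),(640,400),interpolation=cv2.INTER_AREA)
def fit(views,pts,x0):
    def cost(v):
        c=0
        for p,r in views:
            m=sil(p,pts(v[0],v[1],v[2])) ;c+=1-np.minimum(m,r).sum()/np.maximum(m,r).sum()
        return c
    best=None
    for dy in x0[2]:
        r=minimize(cost,[x0[0],x0[1],dy],method='Nelder-Mead',options=dict(initial_simplex=[[x0[0],x0[1],dy],[x0[0]+.01,x0[1],dy],[x0[0],x0[1]+.01,dy],[x0[0],x0[1],dy+.15]],xatol=1e-5,fatol=1e-5))
        if best is None or r.fun<best.fun: best=r
    return best
E
python3 - <<'E'
from fit import *
import pickle
T,rt=pickle.load(open('top0.pkl','rb'));S,rs=pickle.load(open('scene0.pkl','rb'))
mc=rt['cartridge'][0]['region'].astype(np.float32); ms=rs['cartridge'][1]['region'].astype(np.float32)
x0=ray(T,[404,206],.05)[0];print(x0)
ys=np.linspace(-1.5,1.5,7)
f=lambda x,y,w:box(x,y,w,.06,.026,0,.098)
for v in ([(T,mc)],[(S,ms)],[(T,mc),(S,ms)]):
    r=fit(v,f,[x0[0],x0[1],ys]);print('cart',np.round(r.x,4),r.fun)
c=r.x
x0=ray(T,[266,165],.08)[0];mr=rt['reader'][0]['region'].astype(np.float32);mr2=rs['reader'][0]['region'].astype(np.float32)
def g(x,y,w):
    c,s=np.cos(w),np.sin(w)
    L=[[a,b,z] for a,z in((-.105,0),(-.105,.08),(.115,0),(.115,.09),(.015,.09)) for b in(-.08,.08)]
    return np.array([[x+c*l[0]-s*l[1],y+s*l[0]+c*l[1],l[2]] for l in L])
for v in ([(T,mr)],[(S,mr2)],[(T,mr),(S,mr2)]):
    r=fit(v,g,[x0[0],x0[1],[-.2,0,.2,.4]]);print('reader',np.round(r.x,4),r.fun)
q=r.x
def draw(p,sub,name,sc,u0,v0,w,h):
    im=cv2.cvtColor(p['frame'],cv2.COLOR_RGB2BGR);im=cv2.resize(im[v0:v0+h,u0:u0+w],None,fx=sc,fy=sc,interpolation=cv2.INTER_CUBIC)
    for X in sub:
        hh=cv2.convexHull(((proj(p,X)-[u0,v0]+.5)*sc).astype(np.float32)).astype(np.int32);cv2.polylines(im,[hh],True,(0,0,255),1)
    cv2.imwrite('pics/'+name,im)
bx=q[0]-.045*np.cos(q[2]);by=q[1]-.045*np.sin(q[2]);print('bay',bx,by)
bay=box(bx,by,q[2],.0625,.0285,.08,.08)
sub=[f(*c),g(*q),bay,box(c[0],c[1],c[2],.06,.026,.098,.098)]
draw(T,sub,'tfit.png',3,215,90,220,170);draw(S,sub,'sfit.png',3,220,160,230,110)
E
```

```text
[ 0.55347682 -0.12637671  0.05      ]
cart [ 0.5529 -0.129  -0.4677] 0.07613193988800049
cart [ 0.5516 -0.1271  2.7249] 0.07484167814254761
cart [ 0.552  -0.1274 -0.4342] 0.18284130096435547
reader [0.6378 0.1892 0.2959] 0.03766745328903198
reader [0.6346 0.1921 0.2962] 0.03791075944900513
reader [0.6367 0.1893 0.2969] 0.08441531658172607
bay 0.5937038379864175 0.17615941888746614
```

```bash
sleep 1
```

```text
(no output)
```

View pics/tfit.png

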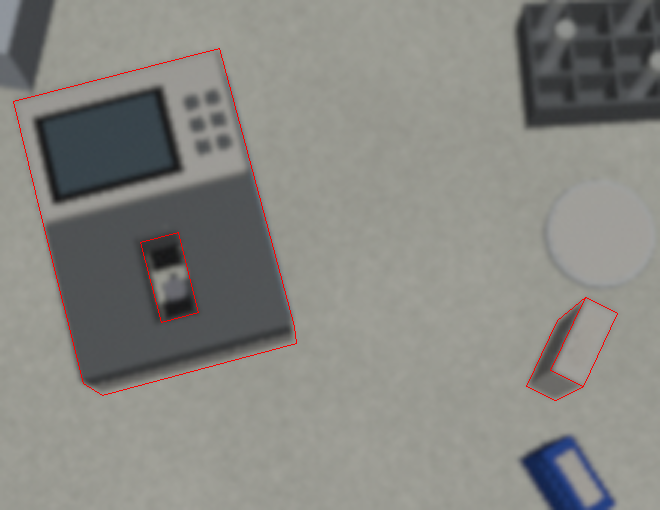

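View pics/sfit.png

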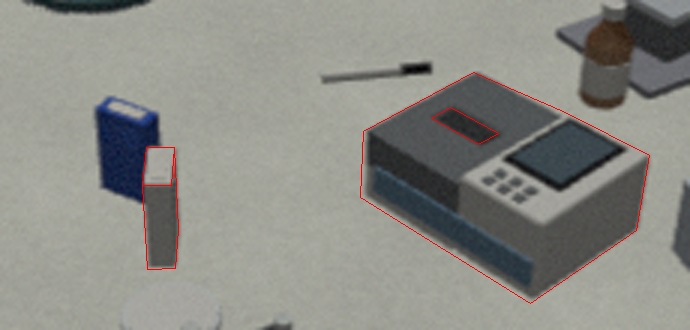

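```bash
python3 -m crank '[{"tx":-4,"ty":-3.6},{"tx":-4,"ty":-3.6},{"tx":-4,"ty":-3.6},{"tx":-4,"ty":-3.6},{"tx":-4,"ty":-3.6},{"tx":-4,"ty":-3.6},{"tx":-4,"ty":-3.6},{"tx":-4,"ty":-3.6},{"tx":-4,"ty":-3.6},{"tx":-4,"ty":-3.6},{"tx":-4,"ty":-3.6},{"tx":-4,"ty":-3.6}]'
python3 -m crank '[{"tx":-4,"ty":-3.5},{"tx":-4,"ty":-3.5},{"twist":8},{"tx":0}]'
cat > to.py <<'E'
import sys,numpy as np
from scipy.spatial.transform import Rotation as Ro
from bench import get_obs
o=get_obs();R=Ro.from_euler('xyz',o['ee_rot']).as_matrix()
g=np.array([float(a) for a in sys.argv[1:4]]);yw=float(sys.argv[4])
d=(yw-o['ee_rot'][2]+np.pi/2)%np.pi-np.pi/2
print('t',o['time'],'tcp',np.round(o['tool_pos'],4),np.round(o['ee_rot'],4),'j',np.round(o['joint_positions'],2))
print('shift cm',np.round(R.T@(g-o['tool_pos'])*100,2),'twist deg',round(-np.degrees(d),2),'F',np.round(o['wrist_force'],2))
E
python3 to.py 0.552 -0.128 0.18 2.69
```

```text
t 0.5 tcp [0.1687 0.5235 0.1849] [3.1416 0.     2.8298] j [ 1.16  0.09  1.37 -0.    1.68 -0.1 ]
shift cm [-56.46 -50.25   0.49] twist deg 8.01 F [0.63 0.06 0.32]invalid input at $[0]: expected keys tx, ty, tz, twist, grip
invalid input at $[0]: expected keys tx, ty, tz, twist, grip
```

```bash
python3 -m crank '[{"tx":-4,"ty":-3.6,"tz":0,"twist":0,"grip":1},{"tx":-4,"ty":-3.6,"tz":0,"twist":0,"grip":1},{"tx":-4,"ty":-3.6,"tz":0,"twist":0,"grip":1},{"tx":-4,"ty":-3.6,"tz":0,"twist":0,"grip":1},{"tx":-4,"ty":-3.6,"tz":0,"twist":0,"grip":1},{"tx":-4,"ty":-3.6,"tz":0,"twist":0,"grip":1},{"tx":-4,"ty":-3.6,"tz":0,"twist":0,"grip":1},{"tx":-4,"ty":-3.6,"tz":0,"twist":0,"grip":1},{"tx":-4,"ty":-3.6,"tz":0,"twist":0,"grip":1},{"tx":-4,"ty":-3.6,"tz":0,"twist":0,"grip":1},{"tx":-4,"ty":-3.6,"tz":0,"twist":0,"grip":1},{"tx":-4,"ty":-3.6,"tz":0,"twist":0,"grip":1}]'
python3 -m crank '[{"tx":-4,"ty":-3.5,"tz":0,"twist":0,"grip":1},{"tx":-4,"ty":-3.5,"tz":0,"twist":0,"grip":1},{"tx":0,"ty":0,"tz":0,"twist":8,"grip":1},{"tx":0,"ty":0,"tz":0,"twist":0,"grip":1},{"tx":0,"ty":0,"tz":0,"twist":0,"grip":1}]'
python3 to.py 0.552 -0.128 0.18 2.69
```

```text
time: 2.0
tool_pos: [0.4938, -0.0366, 0.1851]
ee_rot: [3.141, 0.001, 2.829]
wrist_force: [0.6, 0.6, -0.1]
width: 0.0938
time: 2.62
tool_pos: [0.5476, -0.1257, 0.1851]
ee_rot: [3.141, 0.0, 2.693]
wrist_force: [0.6, 0.5, 0.6]
width: 0.0937
t 2.625 tcp [ 0.5476 -0.1257  0.1851] [3.1414e+00 3.0000e-04 2.6927e+00] j [-0.33  0.11  1.34  0.    1.69 -1.45]
shift cm [-0.5  -0.02  0.51] twist deg 0.15 F [0.59 0.54 0.57]
```

```bash
python3 -m crank '[{"tx":-0.5,"ty":0,"tz":3,"twist":0,"grip":1},{"tx":0,"ty":0,"tz":3,"twist":0,"grip":1},{"tx":0,"ty":0,"tz":3,"twist":0,"grip":1},{"tx":0,"ty":0,"tz":2.8,"twist":0,"grip":1},{"tx":0,"ty":0,"tz":0,"twist":0,"grip":1}]'
python3 - <<'E'
from h import *
from bench import cams
p=cams.snapshot('scene');im=p['frame'][130:280,190:350];cv2.imwrite('pics/g1.png',cv2.cvtColor(cv2.resize(im,None,fx=4,fy=4,interpolation=2),4))
p=cams.snapshot('top');im=p['frame'][140:290,320:480];cv2.imwrite('pics/g2.png',cv2.cvtColor(cv2.resize(im,None,fx=4,fy=4,interpolation=2),4))
E
```

```text
time: 3.25
tool_pos: [0.5501, -0.1268, 0.0646]
ee_rot: [-3.141, -0.005, 2.692]
wrist_force: [0.2, 0.2, -0.1]
width: 0.0939
```

View pics/g1.png

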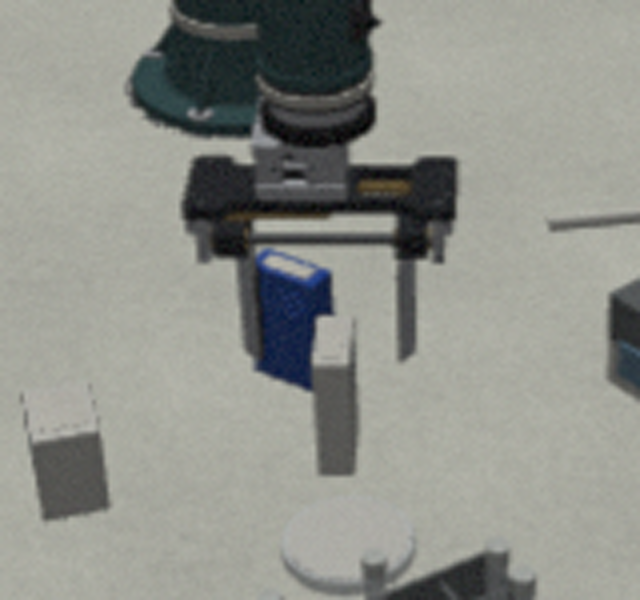

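View pics/g2.png

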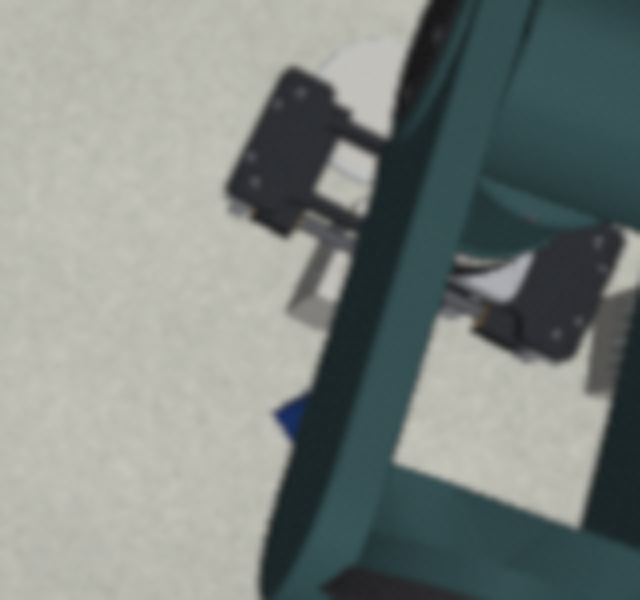

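Run:
```python
from h import *
from bench import cams,get_obs
from scipy.spatial.transform import Rotation as Ro
o=get_obs();R=Ro.from_euler('xyz',o['ee_rot']).as_matrix();t=o['tool_pos']
import pickle
for n,(u0,v0) in {'scene':(190,130),'top':(320,140)}.items():
    p=cams.snapshot(n)
    P=[t+R@np.array([0,s*.047,a]) for s in(-1,1) for a in(.011,-.008,-.08)]
    im=cv2.cvtColor(cv2.resize(p['frame'][v0:v0+150,u0:u0+160],None,fx=4,fy=4,interpolation=2),4)
    for u in proj(p,P): cv2.circle(im,tuple(int(a) for a in (u-[u0,v0]+.5)*4),4,(0,0,255),-1)
    cv2.imwrite('pics/h_%s.png'%n,im)
print(t,o['ee_rot'],o['joint_positions'])
```

```text
[ 0.55262568 -0.12790311  0.06799614] [3.14134493e+00 1.34900833e-03 2.69163976e+00] [-3.27443578e-01  1.75362417e-01  1.50651391e+00  8.15338799e-05
  1.45834716e+00 -1.44829627e+00]
```

View pics/h_scene.png

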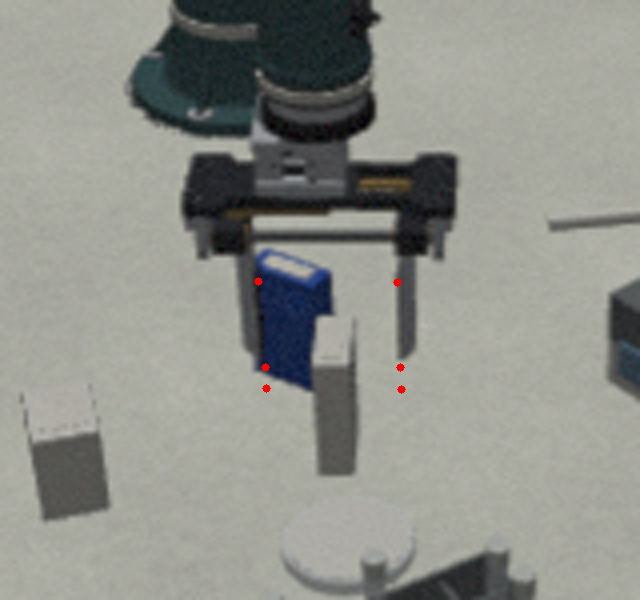

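View pics/h_top.png

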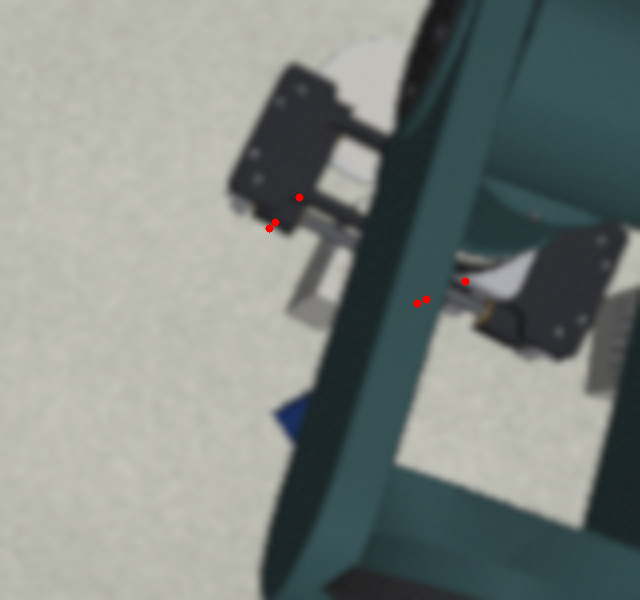

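```bash
cat > ov.py <<'E'
from h import *
from bench import cams,get_obs
from scipy.spatial.transform import Rotation as Ro
import pickle
def ov(p,t,rot,name,u0,v0,w=160,h=150,z=4):
    R=Ro.from_euler('xyz',rot).as_matrix()
    im=cv2.cvtColor(cv2.resize(p['frame'][v0:v0+h,u0:u0+w],None,fx=z,fy=z,interpolation=2),4)
    f=lambda P:((proj(p,[t+R@np.array(q) for q in P])-[u0,v0]+.5)*z).astype(int)
    for s in(-1,1):
        q=f([[-.008,s*.047,.011],[.008,s*.047,.011],[.008,s*.047,-.086],[-.008,s*.047,-.086]]);cv2.polylines(im,[q],True,(0,0,255),1)
    q=f([[a*.0375,b*.0885,-.086] for a,b in((-1,-1),(-1,1),(1,1),(1,-1))]);cv2.polylines(im,[q],True,(0,255,0),1)
    cv2.imwrite('pics/'+name,im)
E
python3 - <<'E'
from ov import *
o=get_obs()
ov(cams.snapshot('scene'),o['tool_pos'],o['ee_rot'],'o1.png',190,130)
ov(cams.snapshot('top'),o['tool_pos'],o['ee_rot'],'o2.png',320,140)
S=pickle.load(open('scene0.pkl','rb'))[0]
ov(S,np.array([.1685,.5229,.1838]),[-3.1395,-.0002,2.8298],'o3.png',340,0)
i=[cv2.imread('pics/o%d.png'%k) for k in(1,2,3)]
cv2.imwrite('pics/o123.png',cv2.resize(np.vstack([np.hstack(i[:2]),np.hstack([i[2],i[2]*0])]),None,fx=.5*1.25/1,fy=.5,interpolation=3) if 0 else cv2.resize(np.vstack([np.hstack(i[:2])]),(800,375),interpolation=3))
E
```

```text
(no output)
```

View pics/o123.png

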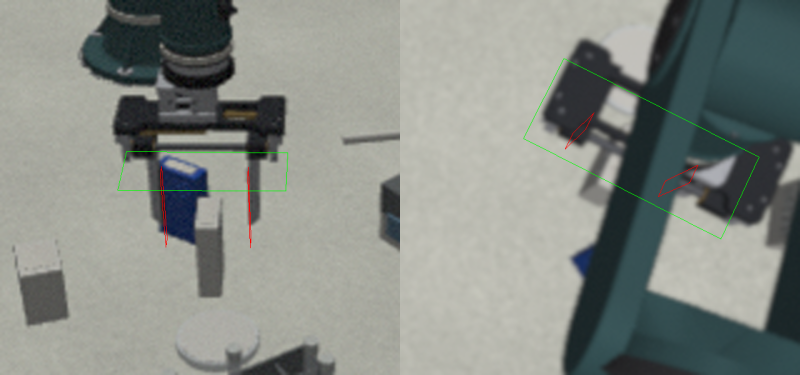

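View pics/o3.png

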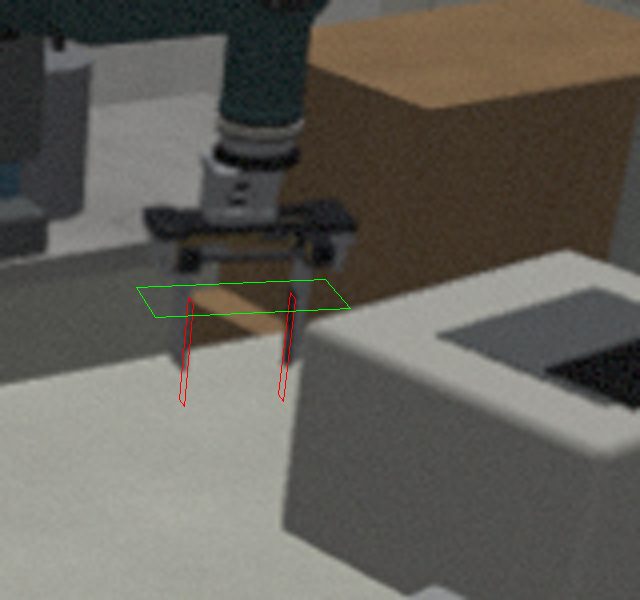

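Run:
```python
from ov import *
o=get_obs()
ov(cams.snapshot('scene'),o['tool_pos'],o['ee_rot'],'p1.png',230,160,80,70,9)
ov(cams.snapshot('top'),o['tool_pos'],o['ee_rot'],'p2.png',370,150,110,85,7)
```

```text
(no output)
```

View pics/p1.png

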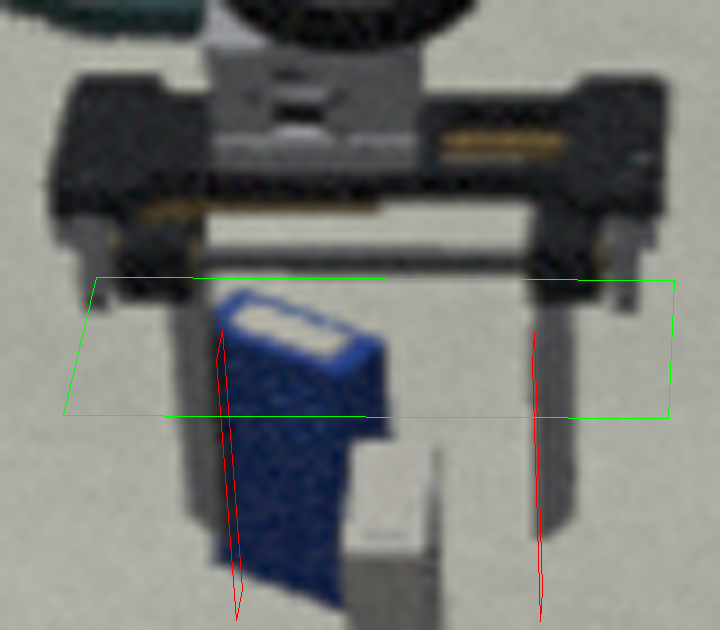

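View pics/p2.png

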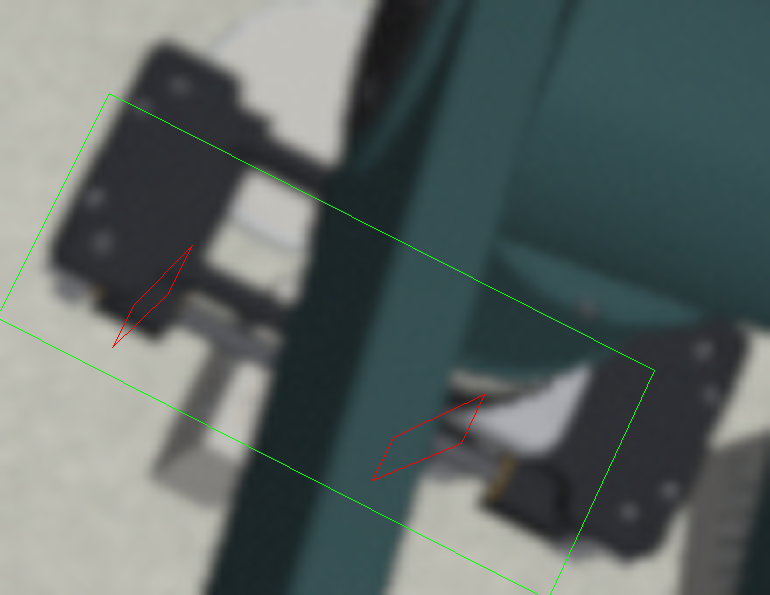

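Run:
```python
from h import *
import pickle
from scipy.optimize import least_squares
T=pickle.load(open('top0.pkl','rb'))[0];S=pickle.load(open('scene0.pkl','rb'))[0]
print(proj(T,[[.419,.0629,0]]),np.diag(T['intrinsics']),np.round(T['R'],3))
t=np.array([.5526,-.1279,.068]);y=2.6916
X=np.array([np.cos(y),np.sin(y),0]);Y=np.array([np.sin(y),-np.cos(y),0])
# body upper face corners seen from top (unknown z) and finger tips in scene
obs=np.array([[160,40],[50,265],[745,330],[635,560]])/7+[370,150]-.5
for zz in (.18,.19,.2,.21,.22,.23):
    P=ray(T,obs,zz);c=P.mean(0);print(zz,np.round(c[:2]-t[:2],4),'len',np.linalg.norm((P[0]+P[1]-P[2]-P[3])/2),'wid',np.linalg.norm(P[0]-P[1]),np.linalg.norm(P[2]-P[3]))
ob=np.array([[205,530],[545,535]])/9+[230,160]-.5
for zz in (.04,.05,.057,.07,.08,.09):
    P=ray(S,ob,zz);print(zz,np.round(P.mean(0)[:2]-t[:2],4))
```

```text
[[319.55815785 263.1745783 ]] [385.25077961 385.25077961   1.        ] [[ 0.029 -0.999  0.014]
 [-0.985 -0.031 -0.168]
 [ 0.168 -0.009 -0.986]]
0.18 [ 0.01   -0.0143] len 0.18225391069230384 wid 0.0731711431867494 0.07374945960013517
0.19 [ 0.0081 -0.0115] len 0.17978639463871035 wid 0.072180486965507 0.0727509736153027
0.2 [ 0.0062 -0.0087] len 0.17731887858511694 wid 0.0711898307442647 0.07175248763047021
0.21 [ 0.0042 -0.0059] len 0.17485136253152347 wid 0.07019917452302217 0.0707540016456378
0.22 [ 0.0023 -0.0032] len 0.17238384647793004 wid 0.06920851830177976 0.06975551566080533
0.23 [ 0.0003 -0.0004] len 0.16991633042433657 wid 0.06821786208053746 0.06875702967597291
0.04 [-0.0603  0.0173]
0.05 [-0.0473  0.0127]
0.057 [-0.0383  0.0095]
0.07 [-0.0214  0.0035]
0.08 [-0.0085 -0.0011]
0.09 [ 0.0045 -0.0057]
```

The fingers look about 25 mm higher in both cameras than the TCP reading says. At (205,530) and (545,535) in the zoomed scene view, the tips sit well above their projection. I'll go 2 cm lower, which is safe under either reading, and close.

```bash
python3 -m crank '[{"tx":0,"ty":0,"tz":1,"twist":0,"grip":1},{"tx":0,"ty":0,"tz":1,"twist":0,"grip":1},{"tx":0,"ty":0,"tz":0,"twist":0,"grip":0.4},{"tx":0,"ty":0,"tz":0,"twist":0,"grip":0.4},{"tx":0,"ty":0,"tz":0,"twist":0,"grip":0.4},{"tx":0,"ty":0,"tz":0,"twist":0,"grip":0.4}]'
python3 - <<'E'
from ov import *
o=get_obs();print(o['tool_pos'])
ov(cams.snapshot('scene'),o['tool_pos'],o['ee_rot'],'q1.png',230,160,80,80,8)
E
```

```text
time: 4.4
tool_pos: [0.5525, -0.1283, 0.0473]
ee_rot: [3.141, 0.001, 2.69]
wrist_force: [0.5, -0.1, -0.4]
width: 0.0576
[ 0.5525043  -0.12832105  0.04725328]
```

View pics/q1.png

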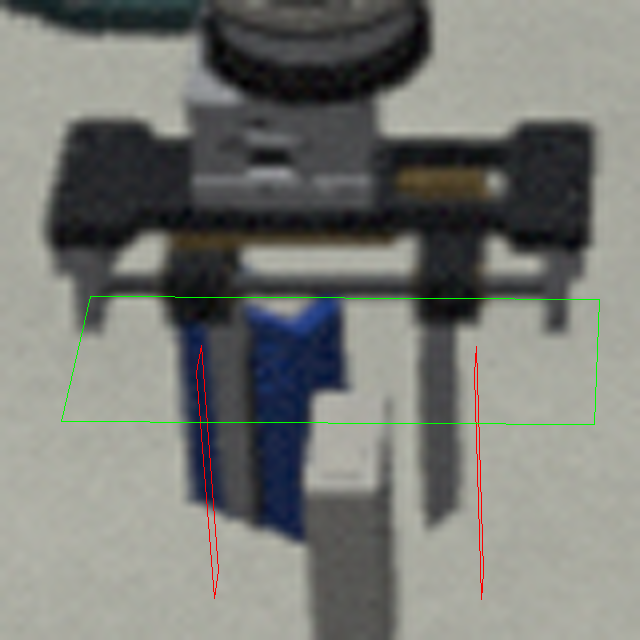

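```bash
python3 -m crank '[{"tx":0,"ty":0,"tz":0.4,"twist":0,"grip":0.2},{"tx":0,"ty":0,"tz":0,"twist":0,"grip":0.2},{"tx":0,"ty":0,"tz":0,"twist":0,"grip":0.1},{"tx":0,"ty":0,"tz":0,"twist":0,"grip":0},{"tx":0,"ty":0,"tz":0,"twist":0,"grip":0},{"tx":0,"ty":0,"tz":0,"twist":0,"grip":0},{"tx":0,"ty":0,"tz":0,"twist":0,"grip":0}]'
python3 - <<'E'
from ov import *
o=get_obs();print(o['tool_pos'])
ov(cams.snapshot('scene'),o['tool_pos'],o['ee_rot'],'q2.png',230,160,80,80,8)
E
```

```text
time: 5.32
tool_pos: [0.5522, -0.1282, 0.0429]
ee_rot: [3.141, -0.0, 2.69]
wrist_force: [0.0, -0.8, -1.5]
width: 0.0256
[ 0.55223796 -0.12824691  0.04285951]
```

View pics/q2.png

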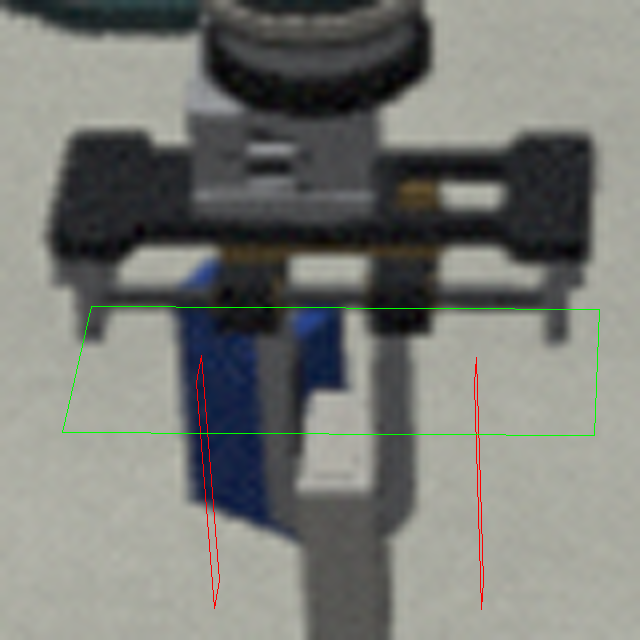

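```bash
python3 -m crank '[{"tx":0,"ty":0,"tz":-1,"twist":0,"grip":0},{"tx":0,"ty":0,"tz":-2,"twist":0,"grip":0},{"tx":0,"ty":0,"tz":-2.5,"twist":0,"grip":0},{"tx":0,"ty":0,"tz":-2.5,"twist":0,"grip":0},{"tx":0,"ty":0,"tz":-2.5,"twist":0,"grip":0},{"tx":0,"ty":0,"tz":-1.5,"twist":0,"grip":0},{"tx":0,"ty":0,"tz":0,"twist":-7,"grip":0},{"tx":0,"ty":0,"tz":0,"twist":-8,"grip":0},{"tx":0,"ty":0,"tz":0,"twist":-8,"grip":0},{"tx":0,"ty":0,"tz":0,"twist":-8,"grip":0},{"tx":0,"ty":0,"tz":0,"twist":-8,"grip":0},{"tx":0,"ty":0,"tz":0,"twist":-4,"grip":0}]'
python3 -m crank '[{"tx":0,"ty":0,"tz":0,"twist":0,"grip":0}]'
python3 to.py .594 .176 .163 3.438
python3 - <<'E'
from ov import *
o=get_obs()
ov(cams.snapshot('scene'),o['tool_pos'],o['ee_rot'],'r1.png',220,120,100,100,6)
E
```

```text
time: 6.88
tool_pos: [0.552, -0.1282, 0.1628]
ee_rot: [3.141, -0.0, -2.84]
wrist_force: [0.4, 0.5, -0.9]
width: 0.0256
time: 7.0
tool_pos: [0.5521, -0.1282, 0.1628]
ee_rot: [3.141, -0.0, -2.843]
wrist_force: [1.2, -0.2, -0.2]
width: 0.0256
t 7.0 tcp [ 0.5521 -0.1282  0.1628] [ 3.1412e+00 -3.0000e-04 -2.8434e+00] j [-0.33  0.13  1.37  0.    1.64 -2.2 ]
shift cm [-1.294e+01  2.785e+01 -2.000e-02] twist deg 0.1 F [ 1.19 -0.18 -0.21]
```

View pics/r1.png

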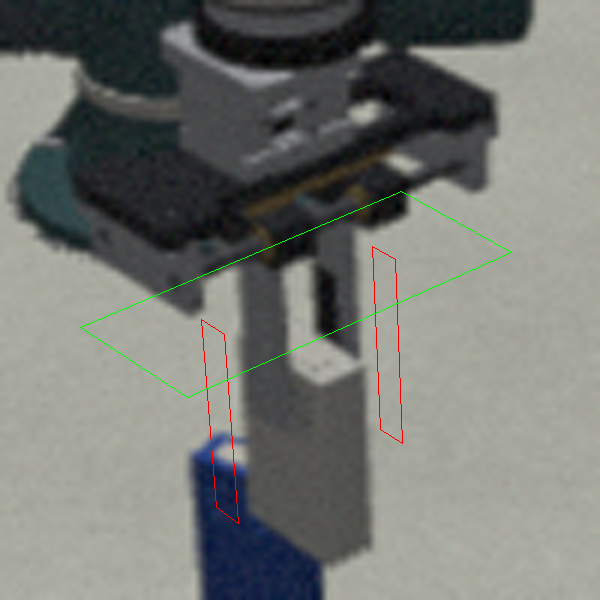

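```bash
python3 -m crank '[{"tx":-1,"ty":2.2,"tz":0,"twist":0,"grip":0},{"tx":-2,"ty":4.3,"tz":0,"twist":0,"grip":0},{"tx":-2,"ty":4.3,"tz":0,"twist":0,"grip":0},{"tx":-2,"ty":4.3,"tz":0,"twist":0,"grip":0},{"tx":-2,"ty":4.3,"tz":0,"twist":0,"grip":0},{"tx":-2,"ty":4.3,"tz":0,"twist":0,"grip":0},{"tx":-1.9,"ty":4.1,"tz":0,"twist":0,"grip":0},{"tx":0,"ty":0,"tz":0,"twist":0,"grip":0},{"tx":0,"ty":0,"tz":0,"twist":0,"grip":0}]'
python3 to.py .594 .176 .163 3.438
python3 - <<'E'
from ov import *
o=get_obs()
for n,(u,v) in {'scene':(330,120),'top':(210,100)}.items():
    p=cams.snapshot(n)
    r=cams.outline_of(p,'cartridge');print([(round(a['conf'],2),a['centre'],a['region'].sum()) for a in r])
    ov(p,o['tool_pos'],o['ee_rot'],'s_%s.png'%n,u,v,120,110,5);pickle.dump((p,r,o),open('s_%s.pkl'%n,'wb'))
E
```

```text
time: 8.18
tool_pos: [0.5935, 0.175, 0.1627]
ee_rot: [-3.141, -0.001, -2.843]
wrist_force: [0.2, -0.9, -0.6]
width: 0.026
t 8.175 tcp [0.5935 0.175  0.1627] [-3.1410e+00 -6.0000e-04 -2.8429e+00] j [ 0.2   0.25  1.23 -0.    1.66 -1.67]
shift cm [-0.08  0.08 -0.03] twist deg 0.13 F [ 0.17 -0.9  -0.62]
[(0.59, [262.7, 209.6], np.int64(634)), (0.56, [376.1, 178.8], np.int64(560))]
[(0.74, [405.7, 250.7], np.int64(589)), (0.67, [262.5, 181.2], np.int64(194))]
```

View pics/s_scene.png

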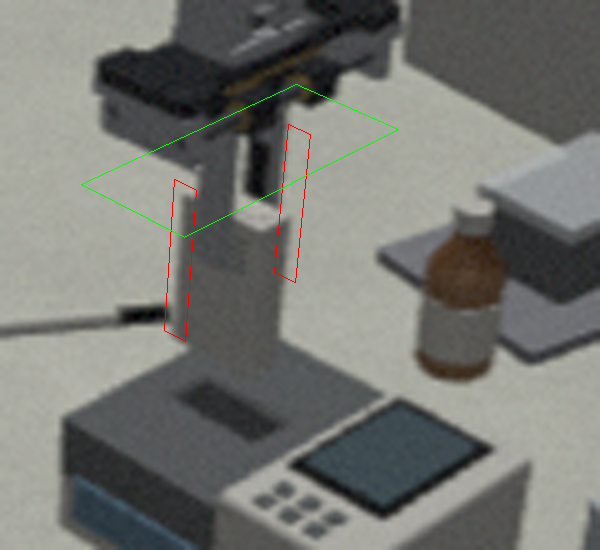

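View pics/s_top.png

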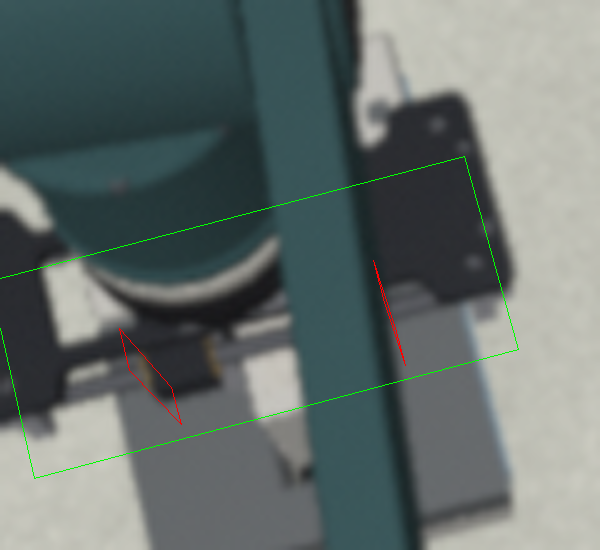

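```bash
cat > ck.py <<'E'
from fit import *
import pickle
def edges(p,im,X,u0,v0,z,col):
    q=((proj(p,X)-[u0,v0]+.5)*z)
    for i in range(8):
        for j in range(i):
            if bin(i^j).count('1')==1: cv2.line(im,tuple(q[i].astype(int)),tuple(q[j].astype(int)),col,1)
def crop(p,u0,v0,w,h,z): return cv2.cvtColor(cv2.resize(p['frame'][v0:v0+h,u0:u0+w],None,fx=z,fy=z,interpolation=2),4)
E
python3 - <<'E'
from ck import *
ims=[]
for n,(u,v,w,h,z) in {'scene':(350,145,55,65,9),'top':(245,160,45,45,9)}.items():
    p,r,o=pickle.load(open('s_%s.pkl'%n,'rb'));t=o['tool_pos']
    im=crop(p,u,v,w,h,z)
    edges(p,im,box(t[0],t[1],.2985,.06,.026,.1198,.2178),u,v,z,(0,0,255))
    edges(p,im,box(.5937,.1762,.297,.0625,.0285,.08,.08),u,v,z,(0,255,0))
    cv2.imwrite('pics/u_%s.png'%n,im)
E
```

```text
(no output)
```

View pics/u_scene.png

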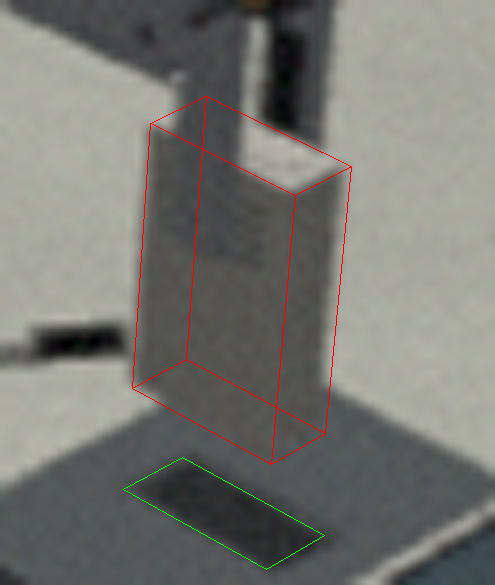

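View pics/u_top.png

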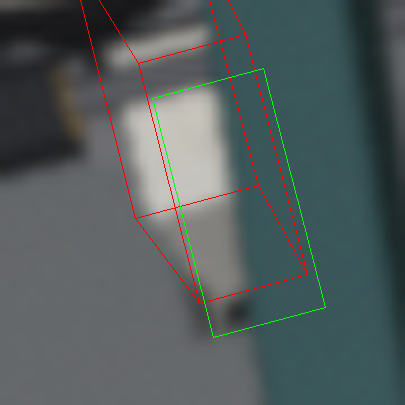

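Run:
```python
from ck import *
p,r,o=pickle.load(open('s_scene.pkl','rb'))
im=crop(p,355,150,40,45,13);im=cv2.convertScaleAbs(im,alpha=1.6,beta=-60)
for k in range(0,40,5): cv2.putText(im,str(355+k),(k*13,10),0,.35,(0,255,255),1)
for k in range(0,45,5): cv2.putText(im,str(150+k),(0,k*13+5),0,.35,(0,255,255),1)
cv2.imwrite('pics/v.png',im)
t=o['tool_pos'];print(np.round(proj(p,box(t[0],t[1],.2985,.06,.026,.1198,.2178)),1))
p,r,o=pickle.load(open('s_top.pkl','rb'));print(np.round(proj(p,box(t[0],t[1],.2985,.06,.026,.1198,.2178)),1))
im=crop(p,245,160,45,45,13);im=cv2.convertScaleAbs(im,alpha=1.6,beta=-60)
for k in range(0,45,5): cv2.putText(im,str(245+k),(k*13,10),0,.35,(0,255,255),1);cv2.putText(im,str(160+k),(0,k*13+5),0,.35,(0,255,255),1)
cv2.imwrite('pics/v2.png',im)
```

```text
[[364.2 187.6]
 [366.2 158.2]
 [370.2 184.4]
 [372.4 155.2]
 [379.7 196.1]
 [382.4 166.2]
 [385.7 192.7]
 [388.6 163. ]]
[[278.7 190. ]
 [273.2 180.1]
 [266.7 193.2]
 [259.6 183.8]
 [271.7 163.4]
 [265.4 150.1]
 [259.9 166.5]
 [252.  153.6]]
```

View pics/v.png

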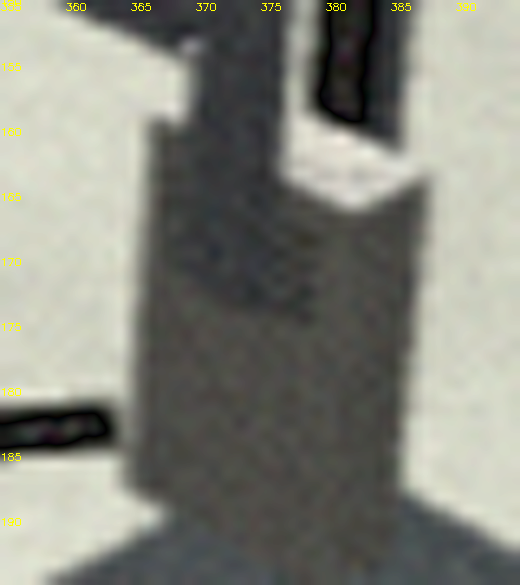

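View pics/v2.png

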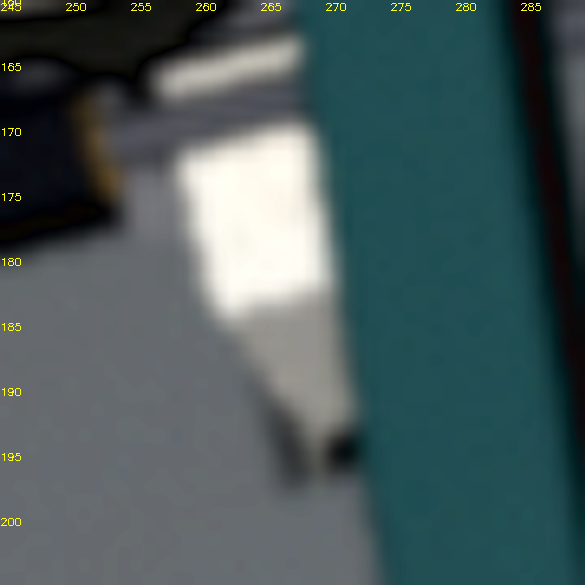

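Run:
```python
from ck import *
w=.2985;c,s=np.cos(w),np.sin(w)
def L(a,b): return np.array([c*a-s*b,s*a+c*b])
S=pickle.load(open('s_scene.pkl','rb'))[0];T,_,o=pickle.load(open('s_top.pkl','rb'))
for p,bay,obs in ((T,(.5948,.1761),[((261.8,184.1),-.03,.013,.2178),((268.7,196),-.03,.013,.1198)]),(S,(.5916,.179),[((381.8,165.8),.03,-.013,.2178),((387.4,163.3),.03,.013,.2178),((366,158.7),-.03,-.013,.2178),((364.1,187),-.03,-.013,.1198)])):
    for uv,a,b,z in obs:
        for dz in(0,.003):
            x=ray(p,[uv],z+dz)[0][:2]-L(a,b); print(np.round(x,4),'to bay (own axes) mm',np.round(1000*np.array([[c,s],[-s,c]])@(np.array(bay)-x),1),dz)
print(o['tool_pos'])
```

```text
[0.593  0.1708] to bay (own axes) mm [3.3 4.5] 0
[0.5924 0.1704] to bay (own axes) mm [4.  4.8] 0.003
[0.5877 0.1705] to bay (own axes) mm [8.5 3.3] 0
[0.5872 0.1701] to bay (own axes) mm [9.1 3.5] 0.003
[0.5908 0.1748] to bay (own axes) mm [2.  3.8] 0
[0.5951 0.1719] to bay (own axes) mm [-1.2  7.8] 0.003
[0.5933 0.1712] to bay (own axes) mm [0.7 8. ] 0
[0.5976 0.1682] to bay (own axes) mm [-2.6 12.1] 0.003
[0.5955 0.1731] to bay (own axes) mm [-2.   6.8] 0
[0.6    0.1703] to bay (own axes) mm [-5.5 10.8] 0.003
[0.5904 0.1765] to bay (own axes) mm [1.9 2. ] 0
[0.5944 0.174 ] to bay (own axes) mm [-1.2  5.6] 0.003
[0.59346944 0.17500032 0.16269277]
```

```bash
python3 -m crank '[{"tx":-0.1,"ty":0.35,"tz":1,"twist":0,"grip":0},{"tx":0,"ty":0,"tz":1.3,"twist":0,"grip":0},{"tx":0,"ty":0,"tz":1,"twist":0,"grip":0},{"tx":0,"ty":0,"tz":0,"twist":0,"grip":0},{"tx":0,"ty":0,"tz":0,"twist":0,"grip":0}]'
python3 - <<'E'
from ck import *
from bench import cams,get_obs
o=get_obs();t=o['tool_pos'];print(t,o['wrist_force'])
zf=t[2]-.0429
for n,(u,v,w,h,z) in {'scene':(350,150,50,60,12),'top':(245,160,45,45,13)}.items():
    p=cams.snapshot(n);pickle.dump((p,0,o),open('w_%s.pkl'%n,'wb'))
    im=cv2.convertScaleAbs(crop(p,u,v,w,h,z),alpha=1.6,beta=-60)
    b=(.5948,.1761) if n=='top' else (.5916,.179)
    edges(p,im,box(b[0],b[1],.2965,.0625,.0285,.08,.08),u,v,z,(0,255,0))
    edges(p,im,box(b[0],b[1],.2985,.06,.026,zf,zf+.098),u,v,z,(0,0,255))
    cv2.imwrite('pics/w_%s.png'%n,im)
E
```

```text
time: 9.0
tool_pos: [0.5936, 0.1791, 0.13]
ee_rot: [3.142, 0.0, -2.842]
wrist_force: [-0.1, 1.3, 0.6]
width: 0.0259
[0.59363121 0.17907301 0.12998014] [-0.13116881  1.32668602  0.62930577]
```

View pics/w_scene.png

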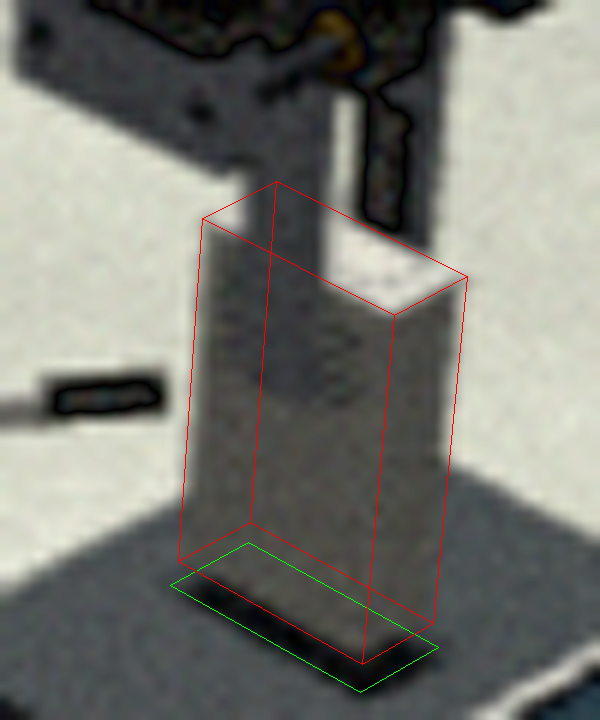

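View pics/w_top.png

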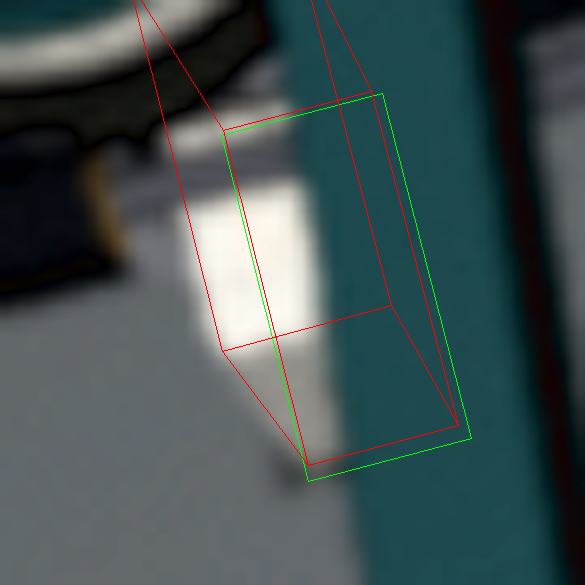

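```bash
for i in 1; do python3 -m crank '[{"tx":0,"ty":0,"tz":0.4,"twist":0,"grip":0},{"tx":0,"ty":0,"tz":0.3,"twist":0,"grip":0},{"tx":0,"ty":0,"tz":0.2,"twist":0,"grip":0},{"tx":0,"ty":0,"tz":0,"twist":0,"grip":0}]'; done
python3 -m crank '[{"tx":0,"ty":0,"tz":0.3,"twist":0,"grip":0},{"tx":0,"ty":0,"tz":0,"twist":0,"grip":0}]'
```

```text
time: 9.6
tool_pos: [0.5936, 0.1791, 0.1223]
ee_rot: [-3.142, 0.001, -2.843]
wrist_force: [-2.1, 0.6, 6.3]
width: 0.0254
time: 9.85
tool_pos: [0.5952, 0.1796, 0.1215]
ee_rot: [-3.141, 0.006, -2.842]
wrist_force: [-0.1, 0.5, 9.9]
width: 0.0257
```

```bash
python3 -m crank '[{"tx":0,"ty":0,"tz":0,"twist":0,"grip":0},{"tx":0,"ty":0,"tz":0,"twist":0,"grip":0}]'
python3 - <<'E'
from ck import *
from bench import cams,get_obs
o=get_obs();t=o['tool_pos'];print(t,o['wrist_force'],o['wrist_torque'],o['ee_rot'])
zf=t[2]-.0429
for n,(u,v,w,h,z) in {'scene':(350,150,50,60,12),'top':(245,160,45,45,13)}.items():
    p=cams.snapshot(n);pickle.dump((p,0,o),open('x_%s.pkl'%n,'wb'))
    im=cv2.convertScaleAbs(crop(p,u,v,w,h,z),alpha=1.6,beta=-60)
    b=(.5948,.1761) if n=='top' else (.5916,.179)
    edges(p,im,box(b[0],b[1],.2985,.06,.026,zf,zf+.098),u,v,z,(0,0,255))
    cv2.imwrite('pics/x_%s.png'%n,im)
E
```

```text
time: 10.1
tool_pos: [0.5952, 0.1796, 0.1215]
ee_rot: [-3.141, 0.006, -2.842]
wrist_force: [-0.2, -0.7, 9.3]
width: 0.0261
[0.59522403 0.17958639 0.12152441] [-0.15456294 -0.6899293   9.34705216] [0.01201502 0.42495296 0.00274179] [-3.14137157  0.00619149 -2.84242809]
```

View pics/x_scene.png

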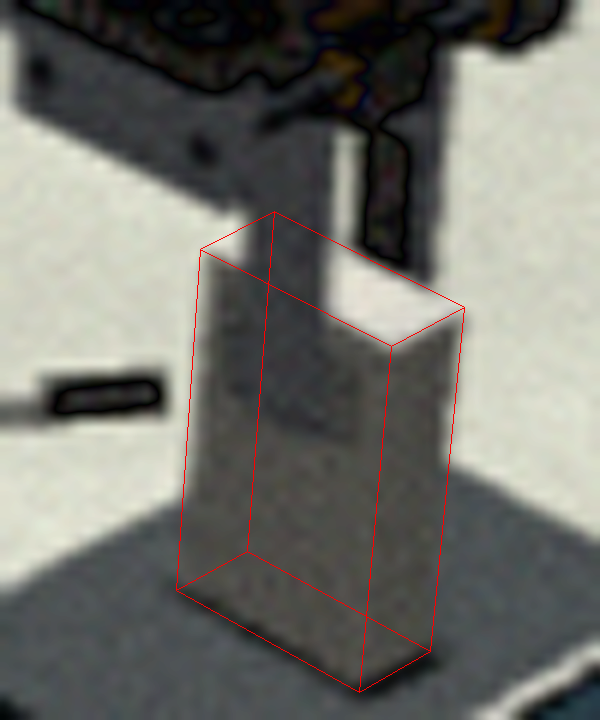

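View pics/x_top.png

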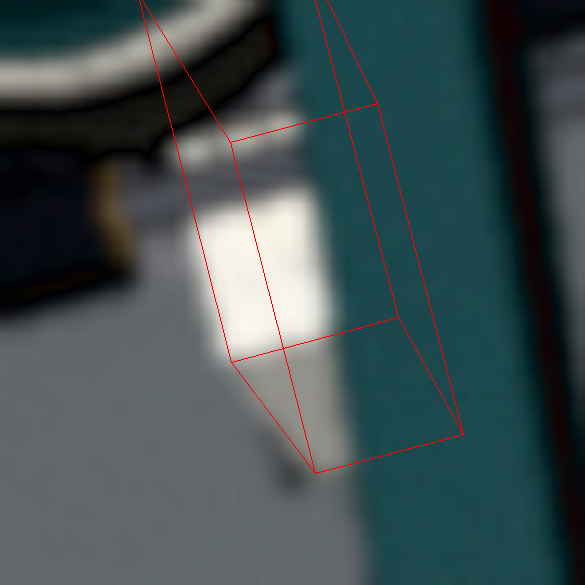

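```bash
python3 -m crank '[{"tx":0,"ty":0,"tz":-0.5,"twist":0,"grip":0},{"tx":-0.25,"ty":0,"tz":0,"twist":0,"grip":0},{"tx":0,"ty":0,"tz":0,"twist":0,"grip":0}]';python3 -m crank '[{"tx":0,"ty":0,"tz":0.3,"twist":0,"grip":0},{"tx":0,"ty":0,"tz":0.3,"twist":0,"grip":0},{"tx":0,"ty":0,"tz":0,"twist":0,"grip":0}]'
python3 - <<'E'
from bench import get_obs
o=get_obs();print(o['wrist_force'],o['wrist_torque'],o['ee_rot'],o['tool_pos'])
E
```

```text
time: 10.58
tool_pos: [0.5956, 0.1797, 0.1217]
ee_rot: [3.141, -0.002, -2.843]
wrist_force: [0.6, -0.2, -1.4]
width: 0.026
time: 10.95
tool_pos: [0.5976, 0.1803, 0.1205]
ee_rot: [-3.141, 0.006, -2.842]
wrist_force: [-0.2, -0.1, 10.4]
width: 0.0259
[-0.20065178 -0.11802814 10.39352123] [-0.00343345  0.44387572 -0.03714785] [-3.14137573  0.005939   -2.84242596] [0.59757764 0.1802977  0.12047758]
```

```bash
python3 -m crank '[{"tx":0,"ty":0,"tz":-0.5,"twist":0,"grip":0},{"tx":0,"ty":0,"tz":-0.5,"twist":0,"grip":0},{"tx":0,"ty":0,"tz":0,"twist":0,"grip":0}]'
python3 - <<'E'
from ck import *
from bench import cams,get_obs
o=get_obs();t=o['tool_pos'];print(t,o['wrist_force'],o['wrist_torque'],o['ee_rot'])
zf=t[2]-.0429
for n,(u,v,w,h,z) in {'scene':(350,150,50,60,12),'top':(245,160,45,45,13)}.items():
    p=cams.snapshot(n);o=get_obs();print(o['wrist_torque'])
    im=cv2.convertScaleAbs(crop(p,u,v,w,h,z),alpha=1.6,beta=-60)
    b=(.5948,.1761) if n=='top' else (.5916,.179)
    edges(p,im,box(b[0],b[1],.2985,.06,.026,zf,zf+.098),u,v,z,(0,0,255))
    cv2.imwrite('pics/y_%s.png'%n,im)
E
```

```text
time: 11.32
tool_pos: [0.5959, 0.1798, 0.1267]
ee_rot: [3.141, -0.0, -2.843]
wrist_force: [0.8, -0.0, -1.0]
width: 0.0257
[0.59586524 0.17976327 0.12665414] [ 0.84537327 -0.02443624 -0.99420206] [0.03896654 0.00145477 0.0066613 ] [ 3.14147496e+00 -3.35584591e-04 -2.84252009e+00]
[ 0.00916302  0.00039605 -0.03019862]
[ 0.05988533  0.00671867 -0.00871734]
```

View pics/y_scene.png

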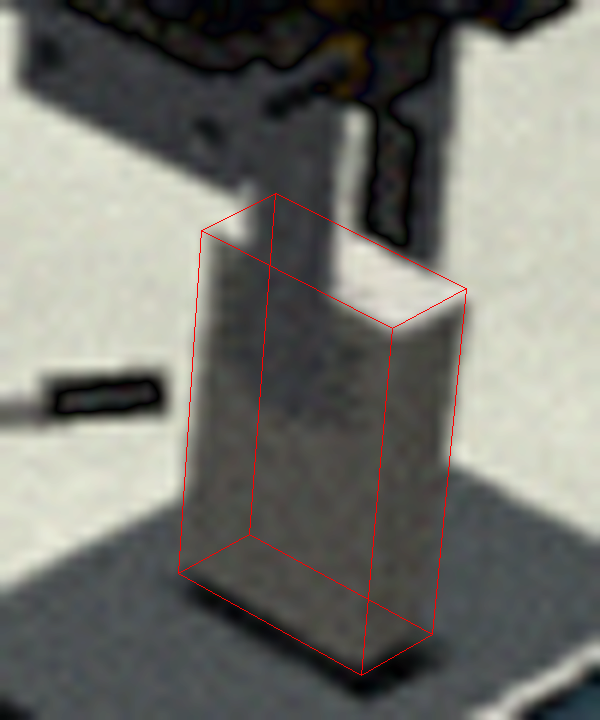

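View pics/y_top.png

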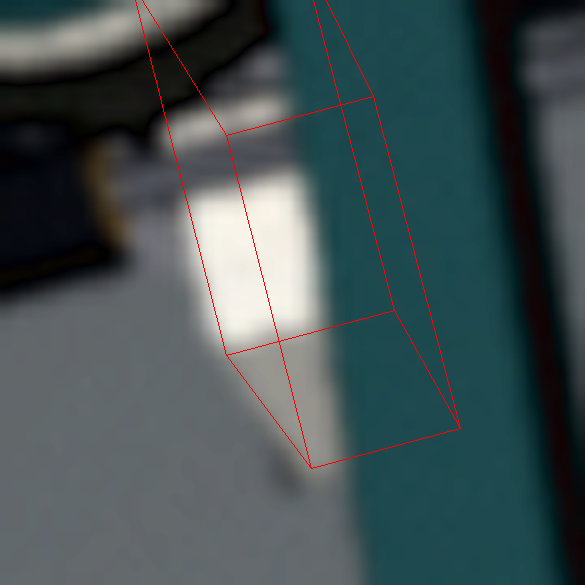

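Run:
```python
from ck import *
for n,(u,v,w,h,z) in {'scene':(360,185,35,30,18),'top':(255,165,32,35,18)}.items():
    p,_=pickle.load(open(n+'0.pkl','rb'))
    im=cv2.convertScaleAbs(crop(p,u,v,w,h,z),alpha=2,beta=-60)
    b=(.5948,.1761) if n=='top' else (.5916,.179)
    edges(p,im,box(b[0],b[1],.2965,.0625,.0285,.08,.08),u,v,z,(0,255,0))
    edges(p,im,box(b[0],b[1],.2965,.0685,.0345,.08,.08),u,v,z,(0,255,255))
    cv2.imwrite('pics/z_%s.png'%n,im)
```

```text
(no output)
```

View pics/z_scene.png

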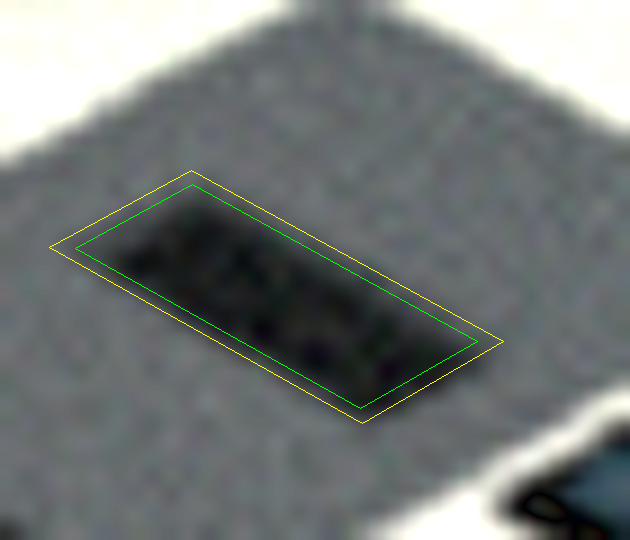

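View pics/z_top.png

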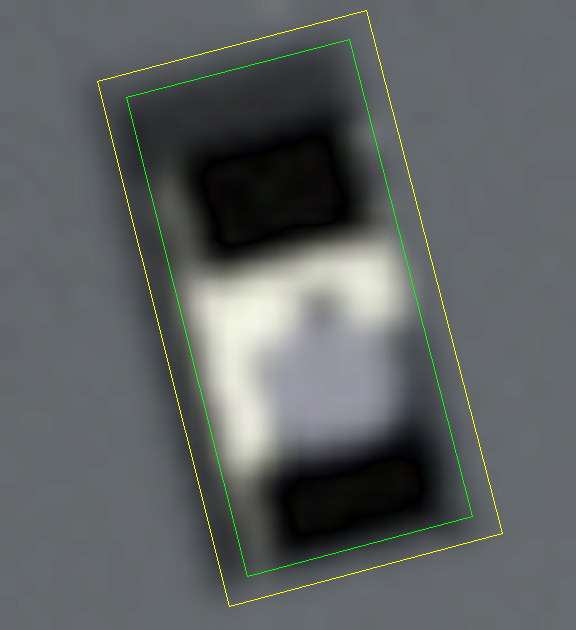

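```bash
python3 -m crank '[{"tx":-0.3,"ty":0,"tz":0.2,"twist":0,"grip":0},{"tx":0,"ty":0,"tz":0.3,"twist":0,"grip":0},{"tx":0,"ty":0,"tz":0.3,"twist":0,"grip":0},{"tx":0,"ty":0,"tz":0,"twist":0,"grip":0}]'
cat > ob.py <<'E'
from bench import get_obs
import numpy as np
o=get_obs();print(round(o['time'],2),'F',np.round(o['wrist_force'],2),'T',np.round(o['wrist_torque'],3),'rot',np.round(o['ee_rot'],4),'p',np.round(o['tool_pos'],4),o['width'])
E
python3 ob.py
```

```text
time: 11.92
tool_pos: [0.5988, 0.1807, 0.1184]
ee_rot: [3.141, -0.0, -2.843]
wrist_force: [0.4, -0.3, -1.2]
width: 0.0258
11.93 F [ 0.44 -0.31 -1.19] T [ 0.107 -0.161 -0.028] rot [ 3.1414e+00 -2.0000e-04 -2.8425e+00] p [0.5988 0.1807 0.1184] 0.025835713246376672
```

```bash
python3 -m crank '[{"tx":0,"ty":0,"tz":0.2,"twist":0,"grip":0},{"tx":0,"ty":0,"tz":0.2,"twist":0,"grip":0},{"tx":0,"ty":0,"tz":0,"twist":0,"grip":0}]'; python3 ob.py;  python3 -m crank '[{"tx":0,"ty":0,"tz":0.2,"twist":0,"grip":0},{"tx":0,"ty":0,"tz":0.2,"twist":0,"grip":0},{"tx":0,"ty":0,"tz":0,"twist":0,"grip":0}]'; python3 ob.py
```

```text
time: 12.3
tool_pos: [0.5988, 0.1807, 0.1147]
ee_rot: [3.141, 0.0, -2.843]
wrist_force: [0.1, 0.0, -1.0]
width: 0.0258
12.3 F [ 0.14  0.01 -1.03] T [ 0.063 -0.151  0.069] rot [ 3.1415  0.     -2.8425] p [0.5988 0.1807 0.1147] 0.025755847859157407
time: 12.68
tool_pos: [0.5988, 0.1807, 0.1106]
ee_rot: [3.142, -0.0, -2.843]
wrist_force: [0.3, 0.3, -1.6]
width: 0.0259
12.68 F [ 0.3   0.29 -1.61] T [ 0.06  -0.132 -0.044] rot [ 3.1415 -0.     -2.8425] p [0.5988 0.1807 0.1106] 0.025933070575317834
```

```bash
python3 -m crank '[{"tx":0,"ty":0,"tz":0.3,"twist":0,"grip":0},{"tx":0,"ty":0,"tz":0.3,"twist":0,"grip":0},{"tx":0,"ty":0,"tz":0.3,"twist":0,"grip":0},{"tx":0,"ty":0,"tz":0,"twist":0,"grip":0}]'; python3 ob.py;  python3 -m crank '[{"tx":0,"ty":0,"tz":0.2,"twist":0,"grip":0},{"tx":0,"ty":0,"tz":0.2,"twist":0,"grip":0},{"tx":0,"ty":0,"tz":0,"twist":0,"grip":0}]'; python3 ob.py;python3 -m crank '[{"tx":0,"ty":0,"tz":0.2,"twist":0,"grip":0},{"tx":0,"ty":0,"tz":0.2,"twist":0,"grip":0},{"tx":0,"ty":0,"tz":0,"twist":0,"grip":0}]'; python3 ob.py
```

```text
time: 13.18
tool_pos: [0.5988, 0.1807, 0.1015]
ee_rot: [3.141, -0.0, -2.843]
wrist_force: [0.7, 0.0, -0.9]
width: 0.0257
13.18 F [ 0.73  0.03 -0.88] T [ 0.107 -0.168  0.029] rot [ 3.1415e+00 -1.0000e-04 -2.8426e+00] p [0.5988 0.1807 0.1015] 0.02571756966951283
time: 13.55
tool_pos: [0.5988, 0.1806, 0.0976]
ee_rot: [3.142, -0.0, -2.843]
wrist_force: [0.6, 1.2, -1.7]
width: 0.0257
13.55 F [ 0.63  1.21 -1.74] T [ 0.095 -0.2   -0.044] rot [ 3.1415e+00 -1.0000e-04 -2.8426e+00] p [0.5988 0.1806 0.0976] 0.025676083679245093
time: 13.92
tool_pos: [0.5988, 0.1807, 0.0936]
ee_rot: [3.141, -0.0, -2.843]
wrist_force: [0.2, 1.0, -0.8]
width: 0.0258
13.93 F [ 0.17  0.99 -0.82] T [ 0.108 -0.118  0.051] rot [ 3.1415e+00 -1.0000e-04 -2.8425e+00] p [0.5988 0.1807 0.0936] 0.02580356724141403
```

```bash
python3 -m crank '[{"tx":0,"ty":0,"tz":0.1,"twist":0,"grip":0},{"tx":0,"ty":0,"tz":0,"twist":0,"grip":0}]'; python3 ob.py;  python3 -m crank '[{"tx":0,"ty":0,"tz":0.1,"twist":0,"grip":0},{"tx":0,"ty":0,"tz":0,"twist":0,"grip":0}]'; python3 ob.py;python3 -m crank '[{"tx":0,"ty":0,"tz":0.1,"twist":0,"grip":0},{"tx":0,"ty":0,"tz":0,"twist":0,"grip":0}]'; python3 ob.py
```

```text
time: 14.18
tool_pos: [0.5988, 0.1807, 0.0932]
ee_rot: [3.142, 0.0, -2.843]
wrist_force: [1.0, -0.2, 0.3]
width: 0.0253
14.18 F [ 0.95 -0.23  0.32] T [ 0.097 -0.077  0.046] rot [ 3.1415e+00  3.0000e-04 -2.8425e+00] p [0.5988 0.1807 0.0932] 0.02532034400129022
time: 14.42
tool_pos: [0.5988, 0.1807, 0.0923]
ee_rot: [3.142, 0.0, -2.842]
wrist_force: [-0.3, -0.8, 1.5]
width: 0.0262
14.43 F [-0.35 -0.76  1.55] T [0.032 0.049 0.044] rot [ 3.1416e+00  4.0000e-04 -2.8425e+00] p [0.5988 0.1807 0.0923] 0.02618432255148685
time: 14.68
tool_pos: [0.5988, 0.1807, 0.0909]
ee_rot: [3.142, 0.0, -2.843]
wrist_force: [-0.7, -0.7, 2.3]
width: 0.026
14.68 F [-0.69 -0.68  2.26] T [0.085 0.068 0.04 ] rot [ 3.1416e+00  2.0000e-04 -2.8426e+00] p [0.5988 0.1807 0.0909] 0.02597940884001061
```

```bash
python3 -m crank '[{"tx":0,"ty":0,"tz":0,"twist":0,"grip":0.55},{"tx":0,"ty":0,"tz":0,"twist":0,"grip":0.55},{"tx":0,"ty":0,"tz":0,"twist":0,"grip":0.55},{"tx":0,"ty":0,"tz":0,"twist":0,"grip":0.55}]'; python3 ob.py;  python3 -m crank '[{"tx":0,"ty":0,"tz":-1,"twist":0,"grip":0.55},{"tx":0,"ty":0,"tz":-2,"twist":0,"grip":0.55},{"tx":0,"ty":0,"tz":-2,"twist":0,"grip":0.55},{"tx":0,"ty":0,"tz":-2,"twist":0,"grip":0.55},{"tx":0,"ty":0,"tz":-2,"twist":0,"grip":0.5},{"tx":0,"ty":0,"tz":0,"twist":0,"grip":0.2},{"tx":0,"ty":0,"tz":0,"twist":0,"grip":0},{"tx":0,"ty":0,"tz":0,"twist":0,"grip":0},{"tx":0,"ty":0,"tz":0,"twist":0,"grip":0},{"tx":0,"ty":0,"tz":0,"twist":0,"grip":0}]'; python3 ob.py
python3 - <<'E'
from ov import *
o=get_obs();p=cams.snapshot('scene');ov(p,o['tool_pos'],o['ee_rot'],'aa.png',335,125,90,90,7)
E
```

```text
time: 15.18
tool_pos: [0.5987, 0.1806, 0.0907]
ee_rot: [3.142, -0.0, -2.843]
wrist_force: [-0.6, 0.5, 0.0]
width: 0.0514
15.18 F [-0.62  0.52  0.02] T [0.011 0.033 0.017] rot [ 3.1415e+00 -2.0000e-04 -2.8425e+00] p [0.5987 0.1806 0.0907] 0.051417506616719975
time: 16.42
tool_pos: [0.5986, 0.1806, 0.1804]
ee_rot: [3.141, -0.001, -2.842]
wrist_force: [0.2, 0.4, 0.3]
width: 0.0015
16.43 F [0.2  0.45 0.28] T [ 0.02  -0.021 -0.017] rot [ 3.1415e+00 -8.0000e-04 -2.8425e+00] p [0.5986 0.1806 0.1804] 0.001476223583528421
```

View pics/aa.png

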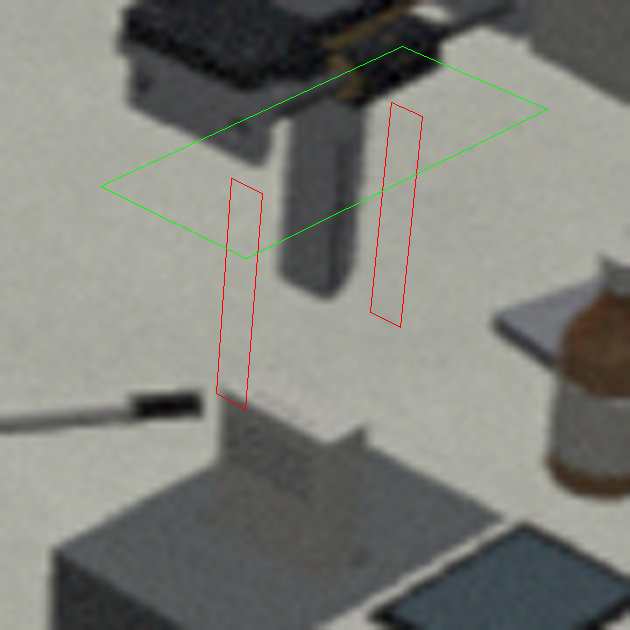

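```bash
python3 -m crank '[{"tx":0,"ty":0,"tz":1,"twist":0,"grip":0},{"tx":0,"ty":0,"tz":1,"twist":0,"grip":0},{"tx":0,"ty":0,"tz":0,"twist":0,"grip":0}]'; python3 ob.py;  python3 -m crank '[{"tx":0,"ty":0,"tz":0.5,"twist":0,"grip":0},{"tx":0,"ty":0,"tz":0.5,"twist":0,"grip":0},{"tx":0,"ty":0,"tz":0,"twist":0,"grip":0}]'; python3 ob.py; python3 -m crank '[{"tx":0,"ty":0,"tz":0.5,"twist":0,"grip":0},{"tx":0,"ty":0,"tz":0.2,"twist":0,"grip":0},{"tx":0,"ty":0,"tz":0,"twist":0,"grip":0}]'; python3 ob.py
python3 - <<'E'
from ov import *
o=get_obs();p=cams.snapshot('scene');ov(p,o['tool_pos'],o['ee_rot'],'ab.png',335,125,90,90,7)
E
```

```text
time: 16.85
tool_pos: [0.5978, 0.1804, 0.1588]
ee_rot: [3.141, -0.003, -2.843]
wrist_force: [0.2, 0.0, 0.0]
width: 0.0004
16.85 F [0.25 0.05 0.02] T [ 0.042 -0.016  0.015] rot [ 3.1412 -0.0034 -2.8425] p [0.5978 0.1804 0.1588] 0.0004416715923462192
time: 17.23
tool_pos: [0.5985, 0.1806, 0.1503]
ee_rot: [3.141, -0.001, -2.843]
wrist_force: [0.3, 0.9, 1.0]
width: 0.0006
17.23 F [0.3  0.89 1.04] T [ 0.05  -0.015 -0.034] rot [ 3.1414e+00 -1.0000e-03 -2.8425e+00] p [0.5985 0.1806 0.1503] 0.0005834535927790404
time: 17.6
tool_pos: [0.5987, 0.1806, 0.1436]
ee_rot: [3.142, -0.0, -2.843]
wrist_force: [-0.1, -0.5, 0.5]
width: 0.0004
17.6 F [-0.07 -0.54  0.49] T [0.011 0.06  0.003] rot [ 3.1415e+00 -4.0000e-04 -2.8425e+00] p [0.5987 0.1806 0.1436] 0.0003940168985190107
```

View pics/ab.png

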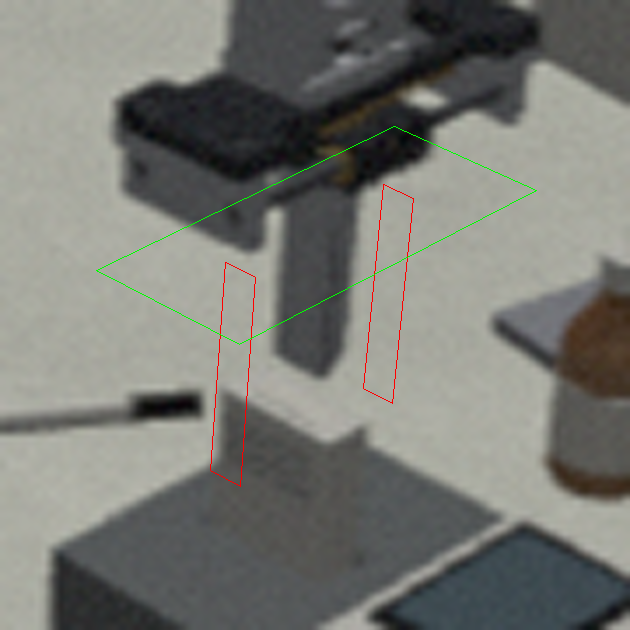

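```bash
python3 -m crank '[{"tx":0.3,"ty":0,"tz":0.4,"twist":0,"grip":0},{"tx":0,"ty":0,"tz":0.3,"twist":0,"grip":0},{"tx":0,"ty":0,"tz":0,"twist":0,"grip":0}]'; python3 ob.py;  for i in 1 2 3; do python3 -m crank '[{"tx":0,"ty":0,"tz":0.2,"twist":0,"grip":0},{"tx":0,"ty":0,"tz":0,"twist":0,"grip":0}]' >/dev/null; python3 ob.py;done
```

```text
time: 18.02
tool_pos: [0.5956, 0.1797, 0.1363]
ee_rot: [3.141, -0.001, -2.843]
wrist_force: [0.7, -0.1, -0.0]
width: 0.0007
18.02 F [ 0.73 -0.13 -0.02] T [0.04  0.01  0.035] rot [ 3.1415e+00 -9.0000e-04 -2.8426e+00] p [0.5956 0.1797 0.1363] 0.0006659915090544403
18.27 F [0.8  1.05 0.12] T [ 0.039 -0.008  0.015] rot [ 3.1415e+00 -3.0000e-04 -2.8425e+00] p [0.5958 0.1798 0.1347] 0.0005992823102169015
18.52 F [ 1.1  -0.22 -0.2 ] T [0.086 0.011 0.037] rot [ 3.1414e+00 -3.0000e-04 -2.8425e+00] p [0.5958 0.1798 0.1327] 0.0007276457362568524
18.77 F [ 0.44 -0.76 -0.27] T [ 0.065  0.026 -0.032] rot [ 3.1415e+00 -4.0000e-04 -2.8425e+00] p [0.5958 0.1798 0.1306] 0.0006525829264604442
```

```bash
for i in 1 2 3 4; do python3 -m crank '[{"tx":0,"ty":0,"tz":0.1,"twist":0,"grip":0},{"tx":0,"ty":0,"tz":0,"twist":0,"grip":0}]' >/dev/null; python3 ob.py;done
```

```text
19.02 F [0.57 0.32 0.34] T [0.079 0.031 0.008] rot [ 3.1415e+00 -1.0000e-04 -2.8426e+00] p [0.5959 0.1797 0.1298] 0.0003672265558236554
19.27 F [-0.71 -0.71 -0.51] T [ 0.087  0.03  -0.032] rot [ 3.1415e+00 -1.0000e-04 -2.8424e+00] p [0.5959 0.1798 0.1288] 0.00045539504585632697
19.52 F [0.13 0.2  0.03] T [ 0.035 -0.01  -0.005] rot [ 3.1415e+00 -2.0000e-04 -2.8425e+00] p [0.5959 0.1798 0.1278] 0.0007032328392146965
19.77 F [-0.48 -0.12  0.96] T [ 0.058 -0.001 -0.004] rot [ 3.1415e+00 -2.0000e-04 -2.8425e+00] p [0.5958 0.1798 0.1267] 0.0003286304210091889
```

```bash
D='x'; python3 -m crank '[{"tx":0,"ty":0,"tz":0.1,"twist":0,"grip":0},{"tx":0,"ty":0,"tz":0,"twist":0,"grip":0}]' >/dev/null; python3 ob.py
python3 -m crank '[{"tx":0,"ty":0,"tz":0.1,"twist":0,"grip":0},{"tx":0,"ty":0,"tz":0,"twist":0,"grip":0}]' >/dev/null; python3 ob.py
python3 -m crank '[{"tx":0,"ty":0,"tz":0.1,"twist":0,"grip":0},{"tx":0,"ty":0,"tz":0,"twist":0,"grip":0}]' >/dev/null; python3 ob.py
python3 -m crank '[{"tx":0,"ty":0,"tz":0.1,"twist":0,"grip":0},{"tx":0,"ty":0,"tz":0,"twist":0,"grip":0}]' >/dev/null; python3 ob.py
```

```text
20.02 F [0.15 0.64 0.22] T [-0.004  0.067  0.048] rot [ 3.1415e+00 -2.0000e-04 -2.8425e+00] p [0.5958 0.1798 0.1258] 0.00029945034199273116
20.27 F [-0.73 -0.03  0.52] T [-0.018 -0.019 -0.068] rot [ 3.1415e+00  4.0000e-04 -2.8425e+00] p [0.596  0.1798 0.1251] 0.0004100031191492374
20.52 F [-0.32  0.35  2.19] T [ 0.015  0.02  -0.027] rot [ 3.1415e+00  5.0000e-04 -2.8425e+00] p [0.596  0.1798 0.1241] 0.0004433030102022601
20.77 F [-0.31  0.59  1.2 ] T [ 0.098 -0.003  0.005] rot [ 3.1416e+00  3.0000e-04 -2.8425e+00] p [0.596  0.1798 0.1229] 0.00021766789055784944
```

```bash
python3 -m crank '[{"tx":0,"ty":0,"tz":0.1,"twist":0,"grip":0},{"tx":0,"ty":0,"tz":0,"twist":0,"grip":0}]' >/dev/null; python3 ob.py
python3 -m crank '[{"tx":0,"ty":0,"tz":0.1,"twist":0,"grip":0},{"tx":0,"ty":0,"tz":0,"twist":0,"grip":0}]' >/dev/null; python3 ob.py
python3 -m crank '[{"tx":0,"ty":0,"tz":0.1,"twist":0,"grip":0},{"tx":0,"ty":0,"tz":0,"twist":0,"grip":0}]' >/dev/null; python3 ob.py
python3 -m crank '[{"tx":0,"ty":0,"tz":0.1,"twist":0,"grip":0},{"tx":0,"ty":0,"tz":0,"twist":0,"grip":0}]' >/dev/null; python3 ob.py
```

```text
21.02 F [ 0.19 -0.33  2.19] T [ 0.05   0.083 -0.001] rot [ 3.1415e+00  1.0000e-04 -2.8425e+00] p [0.596  0.1798 0.1218] 0.0005909935820650387
21.27 F [0.13 0.63 1.09] T [ 0.06  -0.014  0.049] rot [ 3.1415e+00  1.0000e-04 -2.8425e+00] p [0.596  0.1798 0.1208] 0.0008116194517742412
21.52 F [ 0.69 -0.39  1.45] T [ 0.07  -0.064  0.015] rot [ 3.1415  0.     -2.8425] p [0.5959 0.1798 0.1198] 0.00014408222562241275
21.77 F [-0.05 -0.02  1.62] T [ 0.059 -0.062  0.021] rot [ 3.1415  0.     -2.8425] p [0.5959 0.1798 0.1188] 0.00034456330529839116
```

Run:
```python
from ov import *
o=get_obs();p=cams.snapshot('scene');ov(p,o['tool_pos'],o['ee_rot'],'ac.png',335,125,90,90,7)
```

```text
(no output)
```

View pics/ac.png

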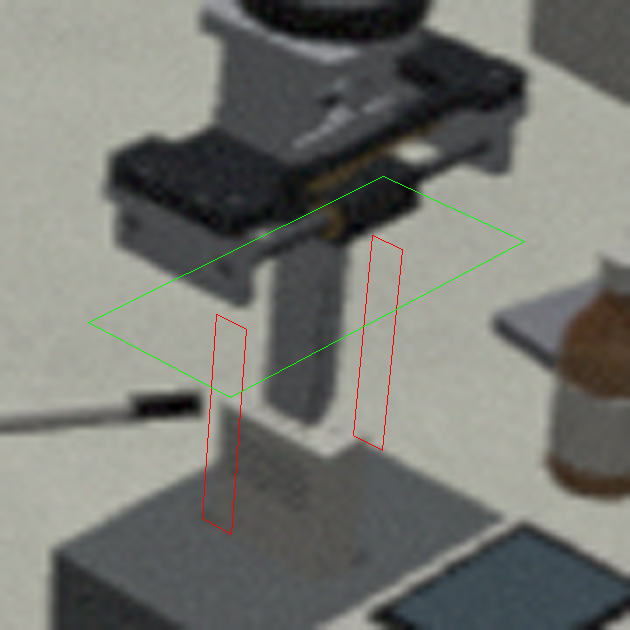

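The scene picture shows the closed fingertips at about (300,420) in the zoomed crop, resting on the cartridge's top. The cartridge has sunk a little and stands upright. I'm carrying on down.

```bash
python3 -m crank '[{"tx":0,"ty":0,"tz":0.1,"twist":0,"grip":0},{"tx":0,"ty":0,"tz":0,"twist":0,"grip":0}]' >/dev/null; python3 ob.py
python3 -m crank '[{"tx":0,"ty":0,"tz":0.1,"twist":0,"grip":0},{"tx":0,"ty":0,"tz":0,"twist":0,"grip":0}]' >/dev/null; python3 ob.py
python3 -m crank '[{"tx":0,"ty":0,"tz":0.1,"twist":0,"grip":0},{"tx":0,"ty":0,"tz":0,"twist":0,"grip":0}]' >/dev/null; python3 ob.py
python3 -m crank '[{"tx":0,"ty":0,"tz":0.1,"twist":0,"grip":0},{"tx":0,"ty":0,"tz":0,"twist":0,"grip":0}]' >/dev/null; python3 ob.py
```

```text
22.07 F [ 0.41 -0.18  1.56] T [ 0.049 -0.084 -0.016] rot [ 3.1415e+00  1.0000e-04 -2.8426e+00] p [0.5959 0.1798 0.1178] 0.00047813031324116635
22.32 F [-0.19  1.01  1.99] T [ 0.091 -0.113 -0.02 ] rot [ 3.1415e+00  1.0000e-04 -2.8425e+00] p [0.5959 0.1798 0.1168] 0.0006261979274486702
22.57 F [-0.22  0.06  0.74] T [ 0.058 -0.105  0.021] rot [ 3.1415 -0.     -2.8425] p [0.5959 0.1798 0.1158] 0.0008526613287661137
22.82 F [ 1.18 -0.15  1.19] T [ 0.075 -0.015  0.035] rot [ 3.1415 -0.     -2.8425] p [0.5959 0.1798 0.1148] 0.0004277865081495185
```

```bash
python3 -m crank '[{"tx":0,"ty":0,"tz":0.1,"twist":0,"grip":0},{"tx":0,"ty":0,"tz":0,"twist":0,"grip":0}]' >/dev/null; python3 ob.py
python3 -m crank '[{"tx":0,"ty":0,"tz":0.1,"twist":0,"grip":0},{"tx":0,"ty":0,"tz":0,"twist":0,"grip":0}]' >/dev/null; python3 ob.py
python3 -m crank '[{"tx":0,"ty":0,"tz":0.1,"twist":0,"grip":0},{"tx":0,"ty":0,"tz":0,"twist":0,"grip":0}]' >/dev/null; python3 ob.py
python3 -m crank '[{"tx":0,"ty":0,"tz":0.1,"twist":0,"grip":0},{"tx":0,"ty":0,"tz":0,"twist":0,"grip":0}]' >/dev/null; python3 ob.py
```

```text
23.07 F [-0.29  0.1   0.89] T [ 0.055 -0.067  0.024] rot [ 3.1415e+00 -1.0000e-04 -2.8425e+00] p [0.5959 0.1798 0.1137] 0.00020358893808309595
23.32 F [0.27 0.86 1.11] T [ 0.065 -0.091 -0.01 ] rot [ 3.1415e+00 -1.0000e-04 -2.8425e+00] p [0.5959 0.1798 0.1128] 4.115947772255572e-05
23.57 F [0.82 0.51 1.77] T [ 0.068 -0.047  0.007] rot [ 3.1415e+00 -1.0000e-04 -2.8426e+00] p [0.5959 0.1797 0.1117] 0.00028544208024230055
23.82 F [0.9  0.75 1.1 ] T [ 0.046 -0.057  0.009] rot [ 3.1415e+00 -1.0000e-04 -2.8425e+00] p [0.5959 0.1798 0.1108] 0.0003314783426555326
```

```bash
python3 -m crank '[{"tx":0,"ty":0,"tz":0.1,"twist":0,"grip":0},{"tx":0,"ty":0,"tz":0,"twist":0,"grip":0}]' >/dev/null; python3 ob.py
python3 -m crank '[{"tx":0,"ty":0,"tz":0.1,"twist":0,"grip":0},{"tx":0,"ty":0,"tz":0,"twist":0,"grip":0}]' >/dev/null; python3 ob.py
python3 -m crank '[{"tx":0,"ty":0,"tz":0.1,"twist":0,"grip":0},{"tx":0,"ty":0,"tz":0,"twist":0,"grip":0}]' >/dev/null; python3 ob.py
python3 -m crank '[{"tx":0,"ty":0,"tz":0.1,"twist":0,"grip":0},{"tx":0,"ty":0,"tz":0,"twist":0,"grip":0}]' >/dev/null; python3 ob.py
```

```text
24.07 F [-0.63  0.65  1.63] T [ 0.107 -0.085 -0.081] rot [ 3.1415e+00 -1.0000e-04 -2.8425e+00] p [0.5959 0.1798 0.1098] 0.0002342415396714913
24.32 F [ 0.05 -0.35  2.63] T [ 0.148 -0.066 -0.041] rot [ 3.1415e+00 -1.0000e-04 -2.8425e+00] p [0.5959 0.1798 0.1088] 0.00035232573519619116
24.57 F [ 0.28 -0.31  1.89] T [ 0.085 -0.175  0.032] rot [ 3.1415e+00 -1.0000e-04 -2.8425e+00] p [0.5959 0.1798 0.1078] 0.000524322561606223
24.82 F [0.37 0.53 2.29] T [ 0.054 -0.092  0.004] rot [ 3.1415e+00  2.0000e-04 -2.8425e+00] p [0.5959 0.1798 0.107 ] 0.0003926683975959659
```

Last step lagged slightly (0.8 mm), so this could be the catch starting. I'll check after every couple of steps from here.

```bash
python3 -m crank '[{"tx":0,"ty":0,"tz":0.1,"twist":0,"grip":0},{"tx":0,"ty":0,"tz":0,"twist":0,"grip":0}]' >/dev/null; python3 ob.py
python3 -m crank '[{"tx":0,"ty":0,"tz":0.1,"twist":0,"grip":0},{"tx":0,"ty":0,"tz":0,"twist":0,"grip":0}]' >/dev/null; python3 ob.py
```

```text
25.07 F [ 0.39 -0.36  5.3 ] T [ 0.     0.09  -0.014] rot [-3.1416e+00  1.1000e-03 -2.8425e+00] p [0.5961 0.1798 0.1067] 0.0005377169154735905
25.32 F [-1.36 -0.06  7.32] T [-0.025  0.196  0.02 ] rot [-3.1414e+00  2.2000e-03 -2.8425e+00] p [0.5965 0.1799 0.1064] 0.0006588896299879149
```

```bash
python3 -m crank '[{"tx":0,"ty":0,"tz":0.1,"twist":0,"grip":0},{"tx":0,"ty":0,"tz":0,"twist":0,"grip":0}]' >/dev/null; python3 ob.py
python3 -m crank '[{"tx":0,"ty":0,"tz":0.05,"twist":0,"grip":0},{"tx":0,"ty":0,"tz":0,"twist":0,"grip":0}]' >/dev/null; python3 ob.py
```

```text
25.57 F [-0.8   0.07  7.9 ] T [ 0.052  0.226 -0.012] rot [-3.1413  0.0033 -2.8425] p [0.5968 0.1799 0.1062] 0.0005142141172427546
25.82 F [-1.02  0.17  9.88] T [-0.019  0.281  0.04 ] rot [-3.1412  0.0039 -2.8425] p [0.5969 0.18   0.1061] 0.0007282827922591535
```

```bash
python3 -m crank '[{"tx":0,"ty":0,"tz":0.05,"twist":0,"grip":0},{"tx":0,"ty":0,"tz":0,"twist":0,"grip":0}]' >/dev/null; python3 ob.py
python3 -m crank '[{"tx":0,"ty":0,"tz":0.05,"twist":0,"grip":0},{"tx":0,"ty":0,"tz":0,"twist":0,"grip":0}]' >/dev/null; python3 ob.py
```

```text
26.07 F [-0.29 -0.22  9.97] T [-0.018  0.253 -0.009] rot [-3.1412  0.0043 -2.8426] p [0.5971 0.18   0.1059] 7.951370941049267e-05
26.32 F [-1.16 -0.07 11.64] T [-0.044  0.28  -0.035] rot [-3.1411  0.0049 -2.8425] p [0.5972 0.18   0.1057] 0.0008604596953174421
```

```bash
python3 -m crank '[{"tx":0,"ty":0,"tz":0.05,"twist":0,"grip":0},{"tx":0,"ty":0,"tz":0,"twist":0,"grip":0}]' >/dev/null; python3 ob.py
python3 -m crank '[{"tx":0,"ty":0,"tz":0.05,"twist":0,"grip":0},{"tx":0,"ty":0,"tz":0,"twist":0,"grip":0}]' >/dev/null; python3 ob.py
```

```text
26.57 F [-1.67 -0.53 12.64] T [-0.083  0.316  0.016] rot [-3.141   0.0053 -2.8425] p [0.5974 0.1801 0.1055] 0.00047694202938770305
26.82 F [-1.6  -1.05 12.36] T [-0.039  0.337  0.029] rot [-3.141   0.0058 -2.8425] p [0.5975 0.1801 0.1053] 0.00040688335763937935
```

```bash
python3 -m crank '[{"tx":0,"ty":0,"tz":0.05,"twist":0,"grip":0},{"tx":0,"ty":0,"tz":0,"twist":0,"grip":0}]' >/dev/null; python3 ob.py
python3 -m crank '[{"tx":0,"ty":0,"tz":0,"twist":0,"grip":0},{"tx":0,"ty":0,"tz":0,"twist":0,"grip":0}]' >/dev/null; python3 ob.py
```

```text
27.07 F [-1.78 -0.65 13.42] T [-0.064  0.302  0.003] rot [-3.141   0.006  -2.8425] p [0.5976 0.1801 0.105 ] 0.0004242358282279007
27.32 F [-0.93 -0.28 12.21] T [-0.075  0.347  0.067] rot [-3.141   0.006  -2.8425] p [0.5976 0.1801 0.105 ] 0.00036814922339672485
```

```bash
python3 -m crank '[{"tx":0,"ty":0,"tz":0.05,"twist":0,"grip":0},{"tx":0,"ty":0,"tz":0,"twist":0,"grip":0}]' >/dev/null; python3 ob.py
python3 -m crank '[{"tx":0,"ty":0,"tz":0,"twist":0,"grip":0},{"tx":0,"ty":0,"tz":0,"twist":0,"grip":0}]' >/dev/null; python3 ob.py
```

```text
27.57 F [-0.5  -0.46 12.95] T [-0.049  0.414 -0.005] rot [-3.141   0.0061 -2.8425] p [0.5976 0.1801 0.1046] 0.0006260397828030094
27.82 F [-1.23 -0.18 12.77] T [-0.036  0.415  0.056] rot [-3.141   0.0061 -2.8424] p [0.5976 0.1801 0.1046] 0.0005111146039489888
```

Force has levelled off near 13 N while the travel per step is growing, so it is at the peak. I'm continuing in half-millimetre steps.

```bash
python3 -m crank '[{"tx":0,"ty":0,"tz":0.05,"twist":0,"grip":0},{"tx":0,"ty":0,"tz":0,"twist":0,"grip":0},{"tx":0,"ty":0,"tz":0,"twist":0,"grip":0}]' >/dev/null; python3 ob.py
python3 -m crank '[{"tx":0,"ty":0,"tz":0.05,"twist":0,"grip":0},{"tx":0,"ty":0,"tz":0,"twist":0,"grip":0},{"tx":0,"ty":0,"tz":0,"twist":0,"grip":0}]' >/dev/null; python3 ob.py
```

```text
28.2 F [-0.62  0.18  9.53] T [-0.016  0.289 -0.037] rot [-3.1411  0.0044 -2.8425] p [0.5971 0.18   0.1031] 0.0005462672239482631
28.57 F [-0.7   0.88  3.38] T [0.023 0.021 0.025] rot [ 3.1415e+00 -2.0000e-04 -2.8426e+00] p [0.5959 0.1798 0.0992] 0.0005950108546112917
```

```bash
python3 -m crank '[{"tx":0,"ty":0,"tz":0,"twist":0,"grip":0},{"tx":0,"ty":0,"tz":0,"twist":0,"grip":0}]' >/dev/null; python3 ob.py
python3 -m crank '[{"tx":0,"ty":0,"tz":-0.2,"twist":0,"grip":0},{"tx":0,"ty":0,"tz":-0.5,"twist":0,"grip":0},{"tx":0,"ty":0,"tz":-2,"twist":0,"grip":0},{"tx":0,"ty":0,"tz":-3,"twist":0,"grip":0},{"tx":0,"ty":0,"tz":-3,"twist":0,"grip":0},{"tx":0,"ty":0,"tz":0,"twist":0,"grip":0},{"tx":0,"ty":0,"tz":0,"twist":0,"grip":0}]'
python3 - <<'E'
from ck import *
from bench import cams,get_obs
p=cams.snapshot('scene');u,v,w,h,z=320,115,120,140,4
im=crop(p,u,v,w,h,z)
for zf,c in ((.0223,(0,0,255)),(.0303,(0,255,0))): edges(p,im,box(.595,.1795,.297,.06,.026,zf+.098,zf+.098),u,v,z,c)
cv2.imwrite('pics/fin.png',im); save(p,'finfull.png')
p=cams.snapshot('top');save(p,'fintop.png')
E
```

```text
28.82 F [0.89 0.07 3.09] T [ 0.026  0.006 -0.002] rot [ 3.1415e+00 -2.0000e-04 -2.8425e+00] p [0.5959 0.1798 0.0992] 0.000546490886175025
time: 29.7
tool_pos: [0.5954, 0.1797, 0.185]
ee_rot: [3.141, -0.002, -2.842]
wrist_force: [-0.2, 0.2, -0.0]
width: 0.0006
```

View pics/fin.png

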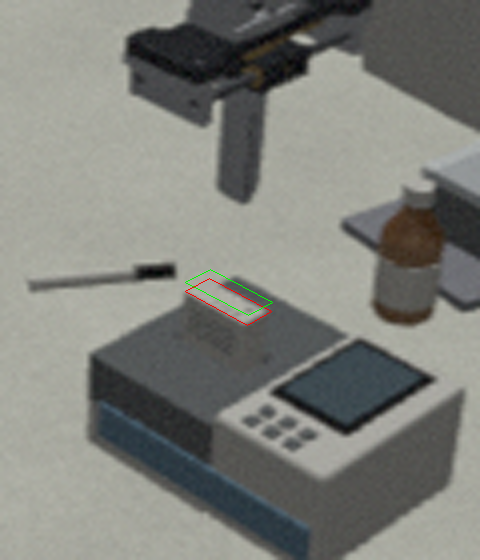

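View pics/fintop.png

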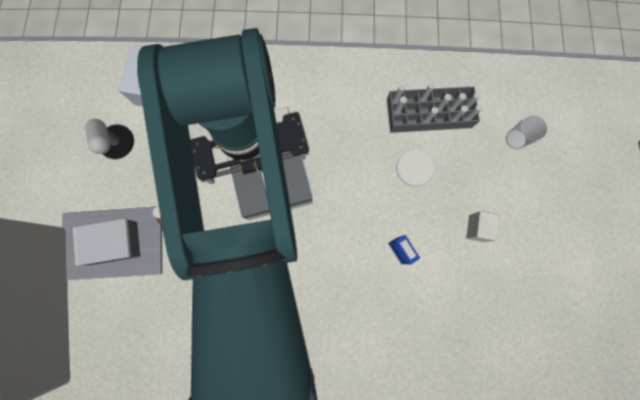

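The cartridge stands upright in the bay. Its top, at about (230,302) in the crop, matches the pressed-in height drawn in red and has not sprung back. The tub and bottle have not moved, and the arm is clear.

```bash
python3 -c "
from bench import ticket
print(ticket.close_job())"
```

```text
the job is handed in; nothing more can be done
None
```

The cartridge is standing upright, foot down, in the reader's bay, and the catch has snapped. I pressed it down with the closed fingertips on its top, stopped at the snap and lifted clear. The job was handed in at about 29.8 s of the 54 s allowed.

**Press:** The carriage slid at about 1–2.5 N. The catch began to resist at a tool height of 0.107 m and the force levelled off near 13 N (13.4 N at most). It then dropped to about 3 N at 0.0992 m, roughly 7.9 mm of travel. I gave no further push after that.

**Last checks:** After lifting clear, the wrist force read about 0 N. The scene picture shows the cartridge's top at the pressed-in height, not sprung back. The tub, the bottle and the blue block look unmoved by eye; in the top view the arm hid most of the bottle.

**What disagreed:**
- **Tool height:** The pictures showed the fingertips about 25 mm higher than the tool reading implied. The contact heights agreed with the pictures, so I worked to those.
- **First insertion:** The bay position from the reader's outline was off, mostly lengthwise. The cartridge's near end met the rim twice, at about 10 N, before I moved it a few millimetres and it slid in freely.

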